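# Drift the mould's joining plate into line and fit the bolt

## Task

The aluminium joining plate on the guitar mould has swung on its one snugged bolt, so its two open holes no longer lie over the holes in the wood. Work the red-handled drift pin into one of the open holes, gently and by feel, so that it draws the plate into line, until the handle sits flush on the plate; leave it standing there and fit the black bolt in the other open hole until its head sits flush on the plate. Do not force either of them, and leave everything else where it is.

Things in the scene. Friction and masses are not known exactly. Their poses are not given: they have to be found in the camera images.
- mould: Plywood guitar body mould, 60 mm high, about 440 x 580 mm, fixed to the bench; dark rosewood guitar sides, 90 mm high, stand inside it. Origin on the bench under the plate's pivot; +y runs along the guitar from tail to neck. Under the plate a maple insert, fixed and level with the plywood, has two plain upright holes, 14 mm across, 52 mm deep, in the same pattern as the plate's about the same pivot.
- plate: Aluminium joining plate, 150 x 104 x 8 mm, flat on the mould, x = -125 to 25, y = -52 to 52 mm in its frame. It turns on one snugged black bolt (head 18 mm across, top 22 mm above the plate's underside), needs about 8 N at the open holes to slide, and stays where left. Origin on the pivot axis at its underside (60 mm above the bench), z up.
- hole_in (a point): Centre of the plate's open hole on the guitar side, at the plate's top (68 mm above the bench); 14 mm across, right through; at (-85, 27, 8) mm in the plate's frame. The hole in the wood lies 3 to 16 mm from it along the arc about the pivot, clockwise from above (towards the plate's +y). How far is not measured: the insert itself sits up to 0.1 rad (9 mm here) out of square with the mould.
- hole_out (a point): Centre of the plate's open hole on the outer side, at the plate's top; 14 mm across, right through; at (-85, -27, 8) mm in the plate's frame. Its hole in the wood lies off by the same turn, clockwise.
- drift: Steel drift pin standing in the rack, red cylindrical handle 22 mm across, 40 mm high. Origin on its axis at the flat underside of the handle, z up. Below it a shank 12.8 mm across for 22 mm, then a 34 mm taper to a blunt nose 9.4 mm across, 56 mm below the origin. 130 g. Home when the handle's underside lies on the plate. More than 30 N on it or on the bolt bruises the holes.
- bolt: Black cap-head bolt standing in the rack: cylindrical head 18 mm across and 12 mm high, shank 12 mm across and 50 mm long with a chamfered end, no working thread (the nut goes on later). Origin on its axis at the underside of the head, z up. About 60 g.
- rack: Dark wooden block 60 x 200 x 66 mm, fixed to the bench, long side along its y, origin at the centre of its underside. Four 16 mm holes 50 mm apart along y; drift, bolt and spare bolt stand in three of them in any order, each with the underside of its handle or head on the top, 66 mm above the bench.
- spare_bolt: Brass bolt with a head 24 mm across and 9 mm high and a shank 14 mm across, too thick for this plate; not to be used or moved. Origin under its head.
- caul: Cork-coloured clamping caul 36 x 60 x 18 mm lying on the mould; leave alone.
- hammer: Hammer lying on the bench, 260 mm long; leave alone.
- glue: Yellow glue bottle with orange cap, 56 mm across, 150 mm high; leave alone.
- brush: Glue brush lying on the bench, 200 mm long; leave alone.
- pencil: Red pencil lying on the bench, 8 mm thick, 170 mm long; leave alone.
- plane: Small block plane, 160 x 50 mm; leave alone.
- tin: Green open tin, 76 mm across, 100 mm high, standing inside the guitar sides; leave alone.
Things that resemble listed ones, but are neither listed nor needed, are in the scene too. Leave any orange or purple look-alike of the drift alone.

How it is judged:
By the outcome, as a careful person would: the job done as asked, in the order asked, and still so for the second after the job is handed in, with the robot touching nothing.
It also fails if it takes over 72 s, if anything falls off the work surface, if the arm or the gripper's body presses on something with over 40 N, if the wrist force passes 120 N, or if a joint passes its speed limit or range.

## Robot

A 6-joint arm with a two-finger parallel gripper is mounted at the origin on the work surface. World frame = base frame: x ahead of the robot, y to its left, z up, the work surface at z = 0. Lengths are in mm, angles in rad, forces in N, time in s.
With the tool pointing down it reaches from about 275 to 750 mm from the base axis. Payload 10.2 kg.
Tool frame: the origin (TCP) lies midway between the tips of the shut fingers; the grasp point (between the pads) lies 19 mm behind it; x points along the fingers, y is the direction in which the jaws open and shut, and the axes are right-handed (so a half turn about x gives the same grasp; the last joint's range is limited). The gripper opens to 85 mm and grips with 20 to 120 N. Pads are 22 mm wide; open, the fingers measure 114 mm over their backs; the gripper's body (76 mm by 85 mm) begins 54 mm behind the grasp point. The pads swing forward as they close: fully open they stand 13 mm farther back than shut.
Start: joints at [-1.355, 0.313, 1.498, -0, 1.331, -0.223], TCP at [223.037, -475.274, 231.294] pointing down, gripper open.
Joint ranges: [-2.94, 2.94], [-0.97, 2.17], [0.19, 2.56], [-1.23, 4.37], [0.02, 3.11], [-2.88, 2.88]. Speed limits (rad/s): [2.39, 2.39, 3.01, 3.14, 3.14, 3.14].

## Interface

Orientations are given as a unit quaternion [w, x, y, z].
In Python, from rig import ctrl gives the robot as it stands.
- The arm moves only by the tool arm_command, never from a script. Its argument "plan" is a list of rows, each a list of 5 numbers: the shift along the tool's x, y, z in m, then the turn about the tool's x in rad, then the opening, from 0 (shut) to 1 (fully open). A call has 1 to 12 rows; each row shifts and turns the commanded pose from where the row before left it, along the tool's axes as they then stand; what a row does not reach is not made up. A row lasts 1/8 s, in which the tool goes at most 62.5 mm and 10.7 degrees, less where a joint would pass 70% of its speed; a pose out of reach is approached as far as the arm can. A call with a gripper value outside its range is refused whole. The fingers move at their own pace and stop on an object; "squeeze" is the grip in N (left out, the last holds). Time passes only in rows, so rows that do not move let the fingers close. It gives the time, the measured TCP pose, the force and the opening at its end, in the units of the state.
- ctrl.sense(): the state, without advancing time (a new reading comes with each control period).
- ctrl.capture(name): name is "scene" or "top" or "wrist"; returns a dict with "color" (384x512x3 uint8, red, green, blue), "fx", "fy", "cx", "cy" (pixels), "xyz" and "orientation" of the camera in the world; the wrist camera has in their place "hand_eye" (4x4, takes a point from camera to tool coordinates, whose origin is the TCP and whose axes are the tool frame's). Camera axes: x right, y up, looking along -z (the intrinsics and any distortion apply to the point x, -y, -z); pixel columns grow to the right and rows downward; lengths in mm; the calibration is good to about 2 mm. The wrist camera is an equidistant fisheye: a pixel r from the principal point sees the ray r / f radians off the axis. A picture is of the moment at which its call begins: read the wrist's pose just before it. There is no depth.
- ctrl.finish_job(): hands the job in, once; it reports no verdict.
Trained networks look in the newest picture that a camera, given by its name, has taken for a name from the list of things; names that differ only in an ending like _2 or _b are one class to them, and where a whole thing is asked for, a point or a joint stands for the part that bears it (a point fixed in the world has none). Each returns a list of dicts, best first, with "score" (0 to 1); they miss things now and then, are a little off and sometimes report something else, mostly with a low value. They report only what shows in the picture. A call takes as long as a camera call. They do not tell look-alikes from the thing itself.
- ctrl.spot_in(camera, query): "uv" ([column, row] in pixels, amid what is visible of it).
- ctrl.regions_of(camera, query): "mask" (384x512 bool, what is visible of it) and "uv" ([column, row] in pixels, amid what is visible of it).
- ctrl.place_of(camera, query): "uv" ([column, row] in pixels: a listed point, or the origin of a listed thing).
The state is a dict: "time_s": time; "joints": joint angles; "dq": joint speeds; "tau": joint torques, N m; "eef_pos": TCP position; "ee_rot": TCP orientation; "force": force on the tool from outside, world axes, zero at the start; "wrist_torque": the same for the moment, N m; "grip_width": opening from 0.0 (shut) to 1.0 (fully open).
Only numpy, scipy, OpenCV 4.12 (cv2) and the standard library are available. Lean on these libraries where they do the work, as an engineer would, in place of code of your own. Each camera call takes 0.05 s, during which the arm holds its last target.

## Working session

There is one attempt and no reset: what is moved stays moved. The work goes in short steps, Python scripts to look and compute and a tool call to move; the robot and the scene stay as the last step left them, time stands still between calls to the robot, and variables do not carry over. Pictures are saved under pics/ and viewed, and the job is handed in when it is done.

Besides the shell and the picture viewer there is one more tool, called after "Emit:" as name(argument=value, ...) on one line, values as JSON. arm_command: Moves the arm, as the interface text tells. Its arguments: {"type":"object","properties":{"plan":{"type":"array"},"squeeze":{"type":"number"}},"required":["plan"]}

```bash
ls; mkdir -p pics
cat > h.py <<'E'
import numpy as np, cv2
from rig import ctrl
from scipy.spatial.transform import Rotation as R
def q(o): return R.from_quat([o[1],o[2],o[3],o[0]])
def save(c,n,scale=1.5):
    im=cv2.cvtColor(c['color'],cv2.COLOR_RGB2BGR); cv2.imwrite(f'pics/{n}.png',cv2.resize(im,None,fx=scale,fy=scale,interpolation=cv2.INTER_CUBIC))
def ray(c,uv,st=None):
    u=(uv[0]-c['cx'])/c['fx']; v=(uv[1]-c['cy'])/c['fy']
    if 'hand_eye' in c:
        th=np.hypot(u,v); s=np.sin(th)/th if th>1e-9 else 1
        d=np.array([u*s,-v*s,-np.cos(th)])
        H=np.array(c['hand_eye']); Rt=q(st['ee_rot']); 
        return np.array(st['eef_pos'])+Rt.apply(H[:3,3]), Rt.apply(H[:3,:3]@d)
    d=np.array([u,-v,-1.]); return np.array(c['xyz']), q(c['orientation']).apply(d)
def atz(c,uv,z,st=None):
    o,d=ray(c,uv,st); return o+d*(z-o[2])/d[2]
def proj(c,p,st=None):
    if 'hand_eye' in c:
        H=np.array(c['hand_eye']); t=q(st['ee_rot']).inv().apply(np.array(p)-st['eef_pos']); x=H[:3,:3].T@(t-H[:3,3])
        r=np.hypot(x[0],x[1]); th=np.arctan2(r,-x[2]); k=th/r if r>0 else 0
        return np.array([c['cx']+c['fx']*x[0]*k, c['cy']-c['fy']*x[1]*k])
    x=q(c['orientation']).inv().apply(np.array(p)-c['xyz'])
    return np.array([c['cx']+c['fx']*x[0]/-x[2], c['cy']-c['fy']*x[1]/-x[2]])
E
python3 - <<'E'
from h import *
st=ctrl.sense(); print(st)
for n in ['scene','top','wrist']:
    c=ctrl.capture(n); save(c,n+'0'); print(n,{k:v for k,v in c.items() if k!='color'})
    for w in ['drift','bolt','spare_bolt','hole_in','hole_out','plate','rack','mould']:
        r=ctrl.place_of(n,w); print(w,[(np.round(x['uv'],1).tolist(),round(x['score'],2)) for x in r[:4]])
E
```

```text
pics
{'time_s': 0.0, 'joints': array([-1.35537037e+00,  3.13439917e-01,  1.49842474e+00, -4.26765750e-05,
        1.33096898e+00, -2.23394474e-01]), 'dq': array([ 0.00014257, -0.00042781,  0.00075072,  0.00081802,  0.00305451,
        0.00204315]), 'tau': array([ 1.18963326e-03, -4.12261927e+01, -2.59747195e+01, -1.19819920e-04,
        4.01067431e-03,  1.45257280e-05]), 'eef_pos': array([ 222.98537008, -475.01895871,  230.74487166]), 'ee_rot': array([-0.1534693 , -0.69014077, -0.15434692,  0.69016659]), 'force': array([0.56118266, 0.73702652, 0.3881081 ]), 'wrist_torque': array([-0.02708662, -0.01304741,  0.01593417]), 'grip_width': 0.999942152050365}
scene {'fx': 355.8532877145324, 'fy': 355.8532877145324, 'cx': 259.9998903575675, 'cy': 191.68347289623333, 'xyz': array([1278.8124976 , -161.8553083 ,  660.45501409]), 'orientation': array([0.64516947, 0.30840934, 0.30556141, 0.62870682])}
drift [([264.2, 209.7], 0.78), ([254.8, 179.2], 0.73), ([230.3, 187.2], 0.52)]
bolt [([194.7, 192.5], 0.6), ([204.9, 210.1], 0.46)]
spare_bolt [([212.1, 187.0], 0.44)]
hole_in [([323.1, 189.9], 0.68
[... 638 characters left out ...]
 0.48)]
hole_out [([218.3, 198.8], 0.87)]
plate [([202.9, 171.9], 0.62), ([296.2, 208.1], 0.27)]
rack [([297.1, 206.7], 0.74)]
mould [([201.7, 175.5], 0.61)]
wrist {'fx': 297.3186396354542, 'fy': 297.3186396354542, 'cx': 252.23492241921736, 'cy': 193.93871262680582, 'hand_eye': array([[-1.26777865e-03,  2.78398608e-01, -9.60464787e-01,
        -1.42901577e+02],
       [ 9.99999196e-01,  3.37303887e-04, -1.22219233e-03,
         7.28467291e-02],
       [-1.62881389e-05, -9.60465565e-01, -2.78398812e-01,
        -7.09104482e+01],
       [ 0.00000000e+00,  0.00000000e+00,  0.00000000e+00,
         1.00000000e+00]])}
drift []
bolt []
spare_bolt []
hole_in []
hole_out []
plate []
rack []
mould []
```

View pics/scene0.png

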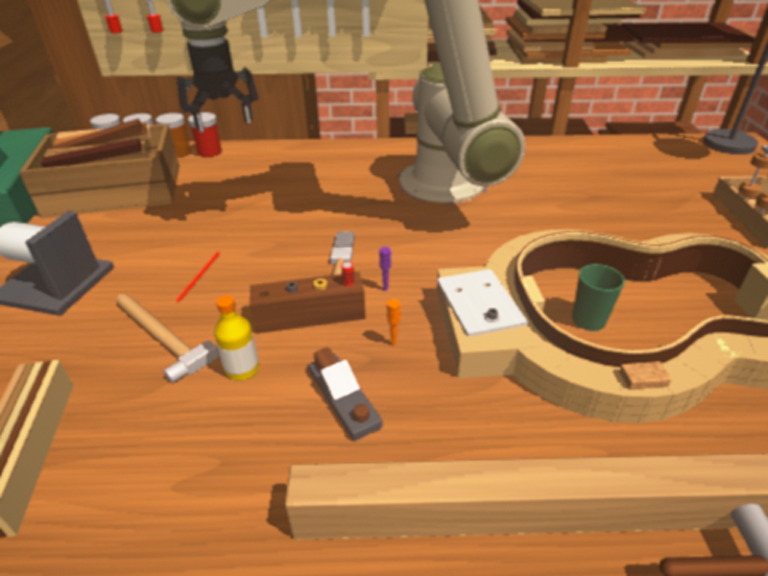

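View pics/top0.png

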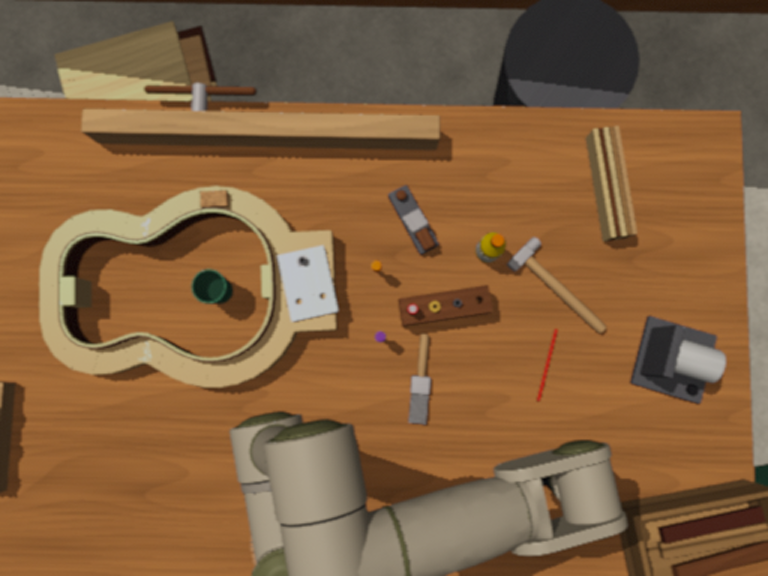

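View pics/wrist0.png

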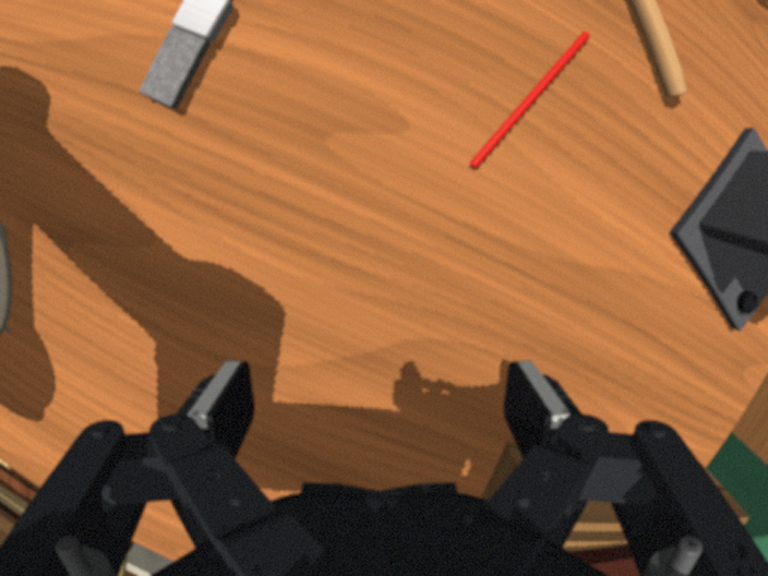

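Run:
```python
import cv2
im=cv2.imread('pics/top0.png'); cv2.imwrite('pics/top0z.png',cv2.resize(im[200:380,230:500],None,fx=2.9,fy=2.9,interpolation=cv2.INTER_CUBIC))
im=cv2.imread('pics/scene0.png'); cv2.imwrite('pics/scene0z.png',cv2.resize(im[220:400,250:550],None,fx=2.6,fy=2.6,interpolation=cv2.INTER_CUBIC))
```

```text
(no output)
```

View pics/top0z.png

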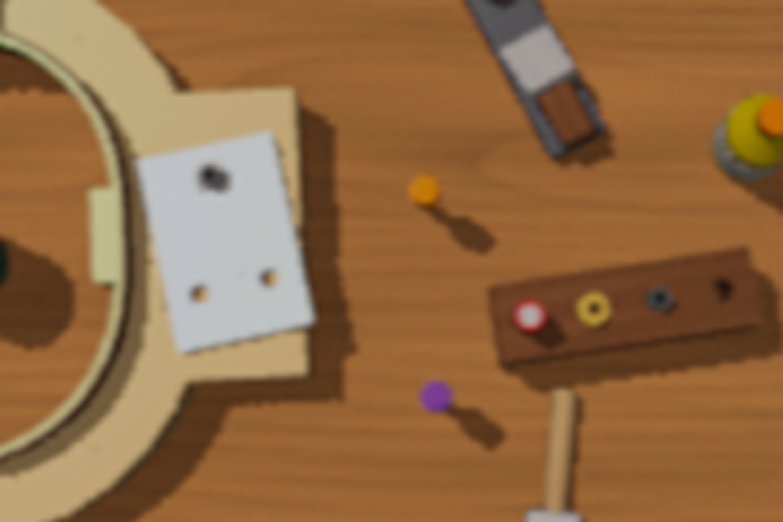

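View pics/scene0z.png

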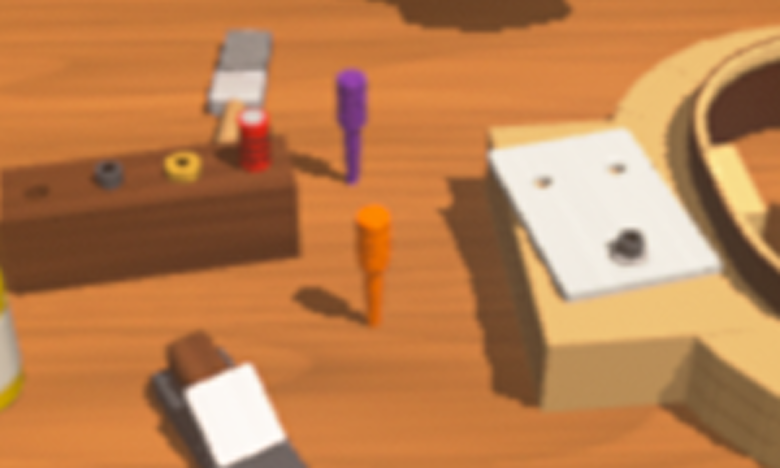

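The rack order is drift (display 412,310 in top), brass spare, black bolt, then the empty hole. The plate is at display (308,283), with its pivot bolt at (303,261) and open holes at about (298,301) and (322,296).

Run:
```python
from h import *
st=ctrl.sense(); print(st['time_s']); print(np.round(q(st['ee_rot']).as_matrix(),3))
c=ctrl.capture('top'); s=ctrl.capture('scene')
def z(x,y): return (np.array([x,y])/2.9+[230,200])/1.5
def zs(x,y): return (np.array([x,y])/2.6+[250,220])/1.5
for n,a,b,h in [('drift',(530,315),(255,118),106),('spare',(595,308),(183,158),75),('bolt',(658,298),(108,166),78),('pivot',(212,178),(630,238),82),('holeA',(199,292),(616,168),68),('holeB',(268,277),(542,181),68),('orange',(424,190),(373,213),96),('purple',(436,396),(351,76),96)]:
    o1,d1=ray(c,z(*a)); o2,d2=ray(s,zs(*b))
    A=np.stack([d1,-d2],1); t=np.linalg.lstsq(A,o2-o1,rcond=None)[0]
    print(n,np.round(atz(c,z(*a),h),1),np.round(atz(s,zs(*b),h),1),'tri',np.round((o1+t[0]*d1+o2+t[1]*d2)/2,1))
```

```text
1.35
[[-0.     0.425 -0.905]
 [-0.    -0.905 -0.425]
 [-1.    -0.     0.   ]]
drift [ 517.3 -225.7  106. ] [ 518. -222.  106.] tri [ 517.3 -223.9  105.5]
spare [ 525.8 -275.8   75. ] [ 520.6 -273.2   75. ] tri [ 525.4 -274.    78.7]
bolt [ 534.  -322.7   78. ] [ 531.8 -323.    78. ] tri [ 533.9 -322.6   79.6]
pivot [617.9  14.4  82. ] [621.2  17.5  82. ] tri [618.5  16.5  79.6]
holeA [532.7  23.3  68. ] [532.1  24.9  68. ] tri [532.8  23.9  68.5]
holeB [545.1 -28.6  68. ] [544.8 -27.8  68. ] tri [545.2 -28.2  68.3]
orange [ 609.9 -145.7   96. ] [ 608.4 -144.6   96. ] tri [ 609.8 -145.2   97.2]
purple [ 456.9 -157.8   96. ] [ 455.3 -156.1   96. ] tri [ 456.9 -157.    97. ]
```

Emit:
arm_command(plan=[[0, 0, 0, -0.163, 1], [0, 0, 0, -0.163, 1], [0, 0, 0, -0.163, 1], [0, 0, 0, -0.163, 1], [0, 0, 0, -0.163, 1], [0, 0, 0, -0.163, 1], [0, 0, 0, -0.163, 1], [0, 0, 0, -0.16, 1]])

```text
time_s: 2.45
eef_pos: [223.0, -475.3, 231.3]
ee_rot: [0.542, 0.455, 0.542, -0.455]
force: [0.3, 0.3, 0.1]
grip_width: 0.996
```

Emit:
arm_command(plan=[[0.003, 0.0331, -0.0132, 0, 1], [0.003, 0.0331, -0.0132, 0, 1], [0.003, 0.0331, -0.0132, 0, 1], [0.003, 0.0331, -0.0132, 0, 1], [0.003, 0.0331, -0.0132, 0, 1], [0.003, 0.0331, -0.0132, 0, 1], [0.003, 0.0331, -0.0132, 0, 1], [0.003, 0.0331, -0.0132, 0, 1], [0.003, 0.0331, -0.0132, 0, 1], [0.003, 0.0331, -0.0132, 0, 1], [0, 0, 0, 0, 1], [0, 0, 0, 0, 1]])

```text
time_s: 3.95
eef_pos: [526.7, -289.8, 201.3]
ee_rot: [0.54, 0.456, 0.54, -0.456]
force: [-0.6, -0.2, -0.7]
grip_width: 1.001
```

Run:
```python
from h import *
st=ctrl.sense(); c=ctrl.capture('wrist'); save(c,'w1'); np.savez('w1.npz',c=c['color'],p=st['eef_pos'],r=st['ee_rot'])
print(st['time_s'],st['eef_pos'],st['joints'],st['force']); print(np.round(q(st['ee_rot']).as_matrix(),4))
for n,p in [('drift',[517.3,-224.5,106]),('bolt',[534,-323,78]),('spare',[525.5,-274.5,75])]: print(n,proj(c,p,st)*1.5)
```

```text
3.95 [ 526.71806471 -289.80801501  201.26324681] [-6.97572576e-01  5.03863179e-01  1.29825024e+00 -2.72623093e-04
  1.33962935e+00 -8.66421510e-01] [-0.61981292 -0.24310984 -0.66261723]
[[-3.000e-04  9.858e-01  1.681e-01]
 [-1.000e-04  1.681e-01 -9.858e-01]
 [-1.000e+00 -3.000e-04  1.000e-04]]
drift [380.99640467 173.34201282]
bolt [380.41362473 331.60324779]
spare [380.13487788 255.05531702]
```

View pics/w1.png

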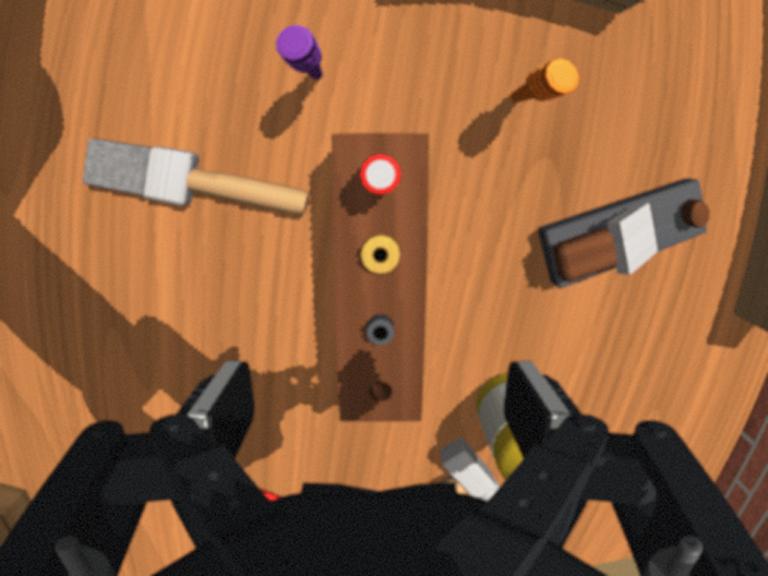

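The wrist picture matches the triangulated positions: drift at (380,174), spare at (380,255), bolt at (380,331). I'm going to grasp the drift.

Emit:
arm_command(plan=[[0, 0.0005, -0.022, 0, 0.7], [0, 0.0005, -0.022, 0, 0.7], [0, 0.0006, -0.022, 0, 0.6], [0.02, 0, 0, 0, 0.6], [0.03, 0, 0, 0, 0.6], [0.03, 0, 0, 0, 0.6], [0.02, 0, 0, 0, 0.6], [0.01, 0, 0, 0, 0.6], [0, 0, 0, 0, 0.6], [0, 0, 0, 0, 0.6]])

```text
time_s: 5.25
eef_pos: [517.9, -224.6, 92.2]
ee_rot: [0.541, 0.456, 0.54, -0.456]
force: [-0.7, 0.5, -0.1]
grip_width: 0.603
```

Run:
```python
from h import *
st=ctrl.sense(); c=ctrl.capture('wrist'); save(c,'w2')
print(st['time_s'],st['eef_pos'],st['force'],st['grip_width'])
```

```text
5.25 [ 517.87437286 -224.60063928   92.24198309] [-0.72802833  0.47993692 -0.12907346] 0.6028828710898775
```

View pics/w2.png

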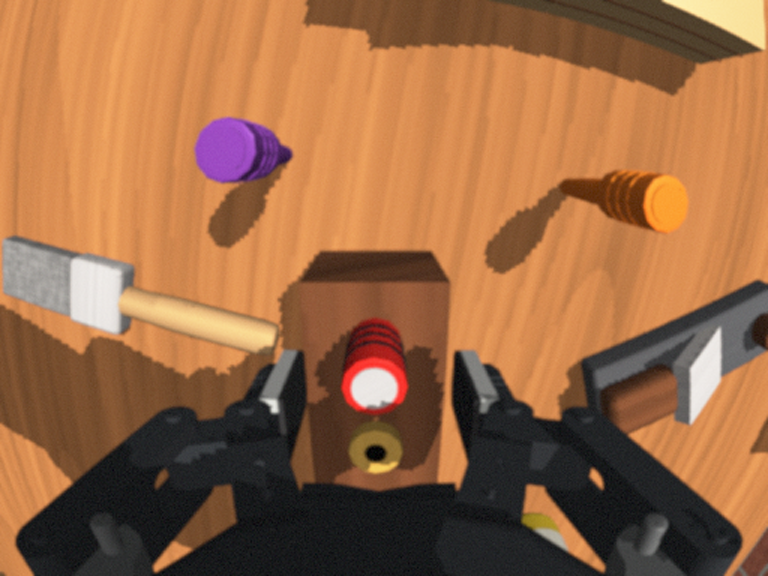

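Run:
```python
from h import *
st=ctrl.sense(); c=ctrl.capture('wrist')
print(atz(c,np.array([375,389])/1.5,106,st)); print(proj(c,[517.9,-224.6,106],st)*1.5)
```

```text
[ 517.27398112 -225.11305498  106.        ]
[377.14397001 387.93816898]
```

Emit:
arm_command(plan=[[0.009, -0.0006, 0.0004, 0, 0.6], [0.009, 0, 0, 0, 0.5], [0, 0, 0, 0, 0.2], [0, 0, 0, 0, 0.1], [0, 0, 0, 0, 0.1], [0, 0, 0, 0, 0.1], [0, 0, 0, 0, 0.1]], squeeze=100)

```text
time_s: 6.22
eef_pos: [517.1, -224.6, 73.3]
ee_rot: [0.54, 0.456, 0.54, -0.456]
force: [0.9, -0.2, -0.9]
grip_width: 0.229
```

Run:
```python
from h import *
st=ctrl.sense(); c=ctrl.capture('wrist'); save(c,'w3')
print(st['time_s'],st['eef_pos'],st['force'],st['wrist_torque'],st['grip_width'])
```

```text
6.225 [ 517.05227243 -224.63528401   73.32566523] [ 0.86363238 -0.15321642 -0.87328616] [ 0.04889487  0.01222124 -0.0054122 ] 0.22922271741995728
```

View pics/w3.png

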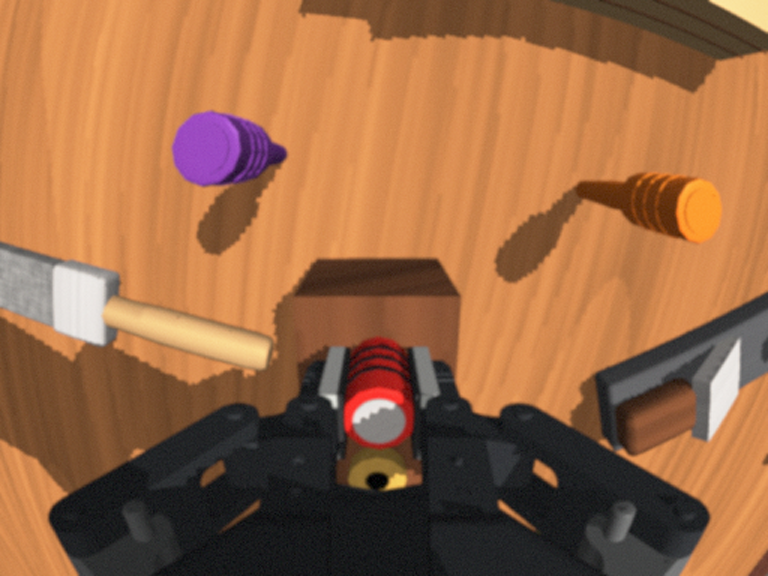

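Handle gripped cleanly between the pads at (380,400). Lifting it and going to look at the plate.

Emit:
arm_command(plan=[[0, 0, 0, 0, 0.1], [-0.02, 0, 0, 0, 0.1], [-0.032, 0, 0, 0, 0.1], [-0.032, 0, 0, 0, 0.1], [-0.032, 0, 0, 0, 0.1], [0, 0.012, -0.036, 0, 0.1], [0, 0.012, -0.036, 0, 0.1], [0, 0.012, -0.036, 0, 0.1], [0, 0.012, -0.036, 0, 0.1], [0, 0, 0, 0, 0.1], [0, 0, 0, 0, 0.1]], squeeze=110)

```text
time_s: 7.65
eef_pos: [540.1, -75.1, 189.3]
ee_rot: [0.54, 0.456, 0.54, -0.456]
force: [1.0, 0.3, -1.3]
grip_width: 0.229
```

Run:
```python
from h import *
st=ctrl.sense(); c=ctrl.capture('wrist'); save(c,'w4'); np.savez('w4.npz',c=c['color'],p=st['eef_pos'],r=st['ee_rot'])
print(st['time_s'],st['eef_pos'],st['force'],st['wrist_torque'],st['grip_width'])
im=cv2.cvtColor(c['color'],cv2.COLOR_RGB2BGR)
for n,p in [('in',[532.8,23.7,68]),('out',[545.1,-28.4,68]),('piv',[618.5,16,82])]: print(n,proj(c,p,st)*1.5)
for w in ['hole_in','hole_out','plate','mould']:
    r=ctrl.place_of('wrist',w); print(w,[(np.round(x['uv'],1).tolist(),round(x['score'],2),np.round(atz(c,x['uv'],60 if w=='plate' else 68,st),1)) for x in r[:4]])
```

```text
7.65 [540.11860878 -75.0708014  189.28021284] [ 0.95442476  0.30432979 -1.2845177 ] [-0.00208961 -0.02589219  0.01382759] 0.22918379619723706
in [393.99852084 117.62133084]
out [399.38946087 207.50474315]
piv [538.34188805 159.76667391]
hole_in [([263.8, 79.0], 0.78, array([533.9,  23.4,  68. ])), ([223.0, 324.0], 0.6, array([ 534.5, -240.3,   68. ]))]
hole_out [([265.5, 138.8], 0.78, array([544.5, -28.9,  68. ]))]
plate [([354.5, 104.3], 0.92, array([621.6,  18.9,  60. ]))]
mould [([334.1, 106.8], 0.88, array([600.2,  11.5,  68. ]))]
```

View pics/w4.png

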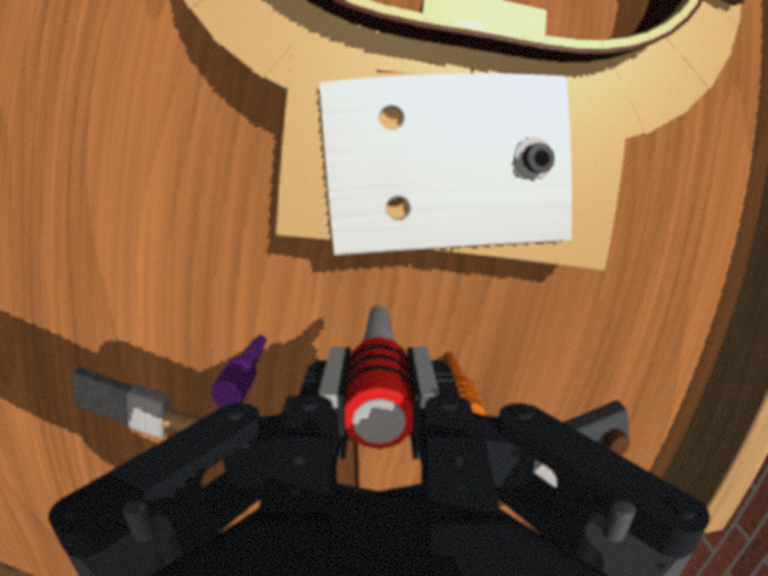

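The pin is held upright. Plate holes are at display (391,118) for in and (398,208) for out. I'll zoom in on them for the offset.

Run:
```python
from h import *
im=cv2.imread('pics/w4.png')
z=cv2.resize(im[85:245,330:570],None,fx=3.3,fy=3.3,interpolation=cv2.INTER_CUBIC); cv2.imwrite('pics/w4z.png',z)
st=ctrl.sense(); c=ctrl.capture('wrist')
for n,uv,z in [('in',(391,117.5),68),('out',(398,207.5),68),('piv',(538,157),82)]: print(n,atz(c,np.array(uv)/1.5,z,st))
```

```text
in [531.14722221  23.23862081  68.        ]
out [544.31193082 -28.7774819   68.        ]
piv [618.03882171  17.22309079  82.        ]
```

View pics/w4z.png

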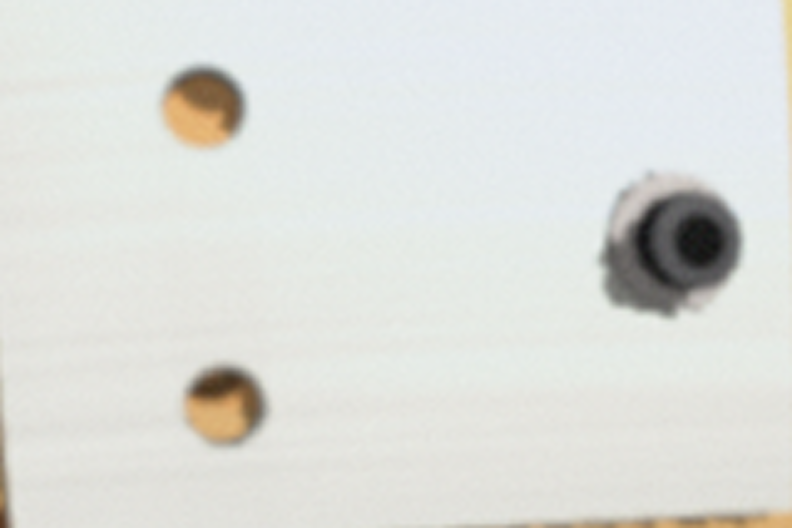

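Emit:
arm_command(plan=[[0, 0.002, -0.025, 0, 0.1], [0, 0.002, -0.025, 0, 0.1], [0, 0.002, -0.025, 0, 0.1], [0, 0.0026, -0.0236, 0, 0.1], [0, 0, 0, -0.164, 0.1], [0, 0, 0, -0.164, 0.1], [0, 0, 0, -0.164, 0.1], [0, 0, 0, -0.164, 0.1], [0, 0, 0, -0.164, 0.1], [0, 0, 0, -0.164, 0.1], [0, 0, 0, -0.164, 0.1], [0, 0, 0, -0.162, 0.1]])

```text
time_s: 9.45
eef_pos: [532.1, 23.7, 189.3]
ee_rot: [0.706, 0.031, 0.706, -0.031]
force: [0.8, 0.2, -0.7]
grip_width: 0.228
```

Emit:
arm_command(plan=[[0.015, 0, 0, 0, 0.1], [0.015, 0, 0, 0, 0.1], [0.01, 0, 0, 0, 0.1], [0, 0, 0, 0, 0.1], [0, 0, 0, 0, 0.1]])

```text
time_s: 10.07
eef_pos: [532.3, 24.0, 149.6]
ee_rot: [0.707, 0.033, 0.706, -0.033]
force: [-0.1, 0.0, -0.9]
grip_width: 0.229
```

```bash
cat > look.py <<'E'
import sys
from h import *
st=ctrl.sense(); c=ctrl.capture('wrist'); save(c,sys.argv[1])
x0,y0,x1,y1,f=map(float,sys.argv[2:7])
im=cv2.cvtColor(c['color'],cv2.COLOR_RGB2BGR)[int(y0):int(y1),int(x0):int(x1)]
cv2.imwrite(f'pics/{sys.argv[1]}z.png',cv2.resize(im,None,fx=f,fy=f,interpolation=cv2.INTER_CUBIC))
print(st['time_s'],st['eef_pos'].round(2),st['force'].round(2),st['wrist_torque'].round(3),st['grip_width'])
m=q(st['ee_rot']).as_matrix().round(4); print('y',m[:,1],'z',m[:,2],'x',m[:,0])
for n,p in [('in',[532,23.5,68]),('out',[544.6,-28.6,68]),('piv',[618.3,16.8,82]),('nose',st['eef_pos']+m@[.0633,0,0.0005])]: print(n,proj(c,p,st))
E
python3 look.py w5 150 100 350 300 3
```

```text
10.075 [532.3   23.98 149.61] [-0.05  0.03 -0.88] [-0.041  0.007 -0.011] 0.22935763804768677
y [ 0.0921  0.9958 -0.    ] z [ 9.957e-01 -9.210e-02  7.000e-04] x [ 6.e-04 -1.e-04 -1.e+00]
in [251.83330145 199.89778481]
out [190.08442275 219.93735724]
piv [253.31852493 300.19582505]
nose [252.34320264 245.808617  ]
```

View pics/w5z.png

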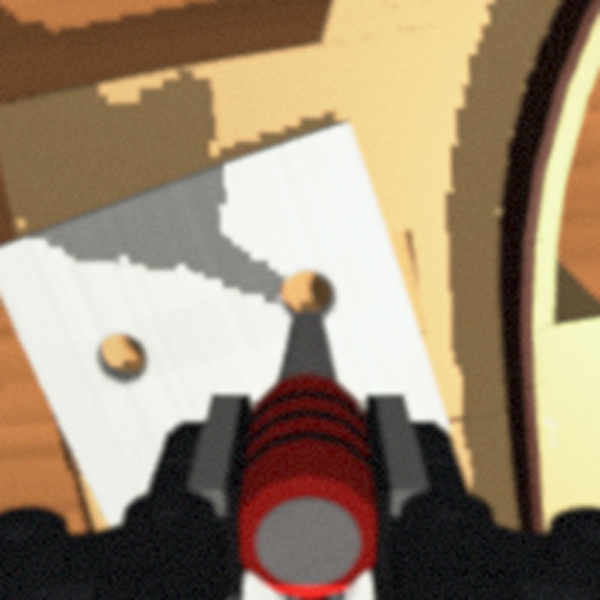

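View pics/w5.png

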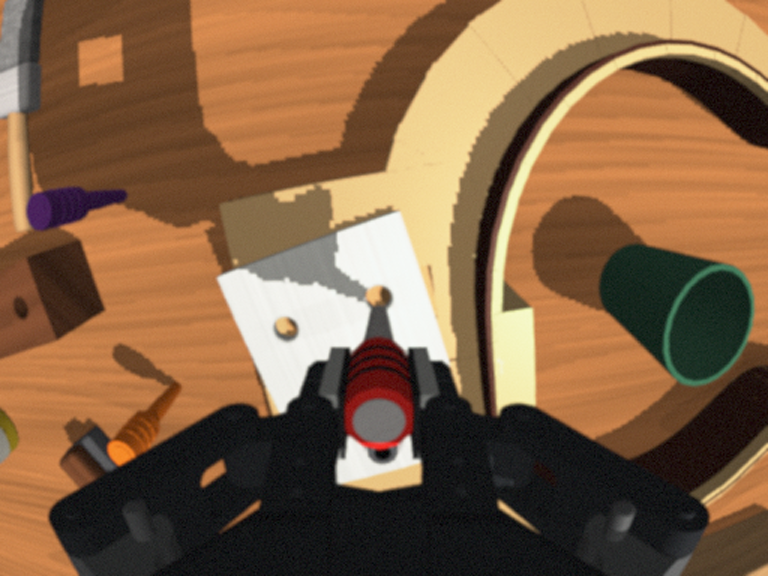

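Run:
```python
from h import *
st=ctrl.sense(); c=ctrl.capture('wrist')
for n,uv in [('in',(307,292)),('out',(122,357))]: print(n,atz(c,np.array(uv)/3+[150,100],68,st))
print(atz(c,np.array([382,452])/1.5,82,st))
# fit plate edges: mask
g=c['color'].astype(int)
```

```text
in [530.02426502  24.10105763  68.        ]
out [543.93733892 -27.9913168   68.        ]
[619.82574474  17.87025267  82.        ]
```

Emit:
arm_command(plan=[[0.004, 0, -0.0012, 0, 0.1], [0.006, 0, 0, 0, 0.1], [0.004, 0, 0, 0, 0.1], [0.003, 0, 0, 0, 0.1], [0, 0, 0, 0, 0.1]])

```text
time_s: 10.8
eef_pos: [530.8, 24.1, 132.1]
ee_rot: [0.706, 0.032, 0.707, -0.032]
force: [-0.1, -0.8, -1.5]
grip_width: 0.225
```

```bash
python3 look.py w6 200 150 300 250 6
```

```text
10.8 [530.8   24.13 132.07] [-0.11 -0.77 -1.51] [-0.002 -0.005  0.01 ] 0.22465582897770356
y [0.0916 0.9958 0.    ] z [ 9.958e-01 -9.160e-02 -4.000e-04] x [-4.e-04  1.e-04 -1.e+00]
in [251.74577894 209.02106216]
out [185.75198537 230.01476296]
piv [253.28086418 314.23845579]
nose [252.34368264 245.80888436]
```

View pics/w6z.png

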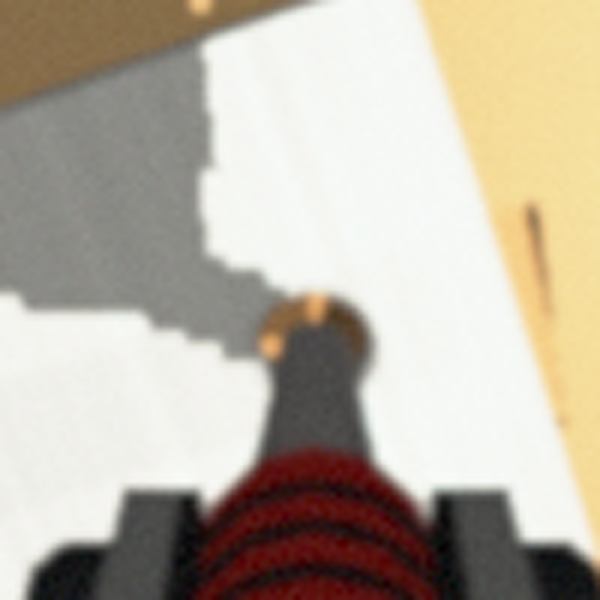

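Tip at zoom (315,330) sits centred in the hole rim (258–372). Lowering it slowly by feel.

Emit:
arm_command(plan=[[0.002, 0, 0, 0, 0.1], [0.002, 0, 0, 0, 0.1], [0.002, 0, 0, 0, 0.1], [0, 0, 0, 0, 0.1]])

```text
time_s: 11.35
eef_pos: [530.8, 24.2, 126.1]
ee_rot: [0.706, 0.032, 0.706, -0.032]
force: [0.9, -0.1, -1.4]
grip_width: 0.23
```

Emit:
arm_command(plan=[[0, 0.001, 0, 0, 0.1], [0, 0.001, 0, 0, 0.1], [0, 0.001, 0, 0, 0.1], [0, 0, 0, 0, 0.1]])

```text
time_s: 11.85
eef_pos: [531.2, 26.8, 126.4]
ee_rot: [0.706, 0.032, 0.706, -0.033]
force: [-0.9, -3.3, -0.8]
grip_width: 0.229
```

Emit:
arm_command(plan=[[0, 0.001, 0, 0, 0.1], [0, 0.001, 0, 0, 0.1], [0, 0.001, 0, 0, 0.1], [0, 0.001, 0, 0, 0.1], [0, 0, 0, 0, 0.1]])

```text
time_s: 12.48
eef_pos: [531.6, 30.0, 126.4]
ee_rot: [0.706, 0.032, 0.706, -0.033]
force: [-0.1, -8.1, -2.1]
grip_width: 0.228
```

```bash
python3 look.py w7 170 150 300 250 6
```

```text
12.475 [531.6   30.02 126.39] [-0.09 -8.09 -2.1 ] [-1.75   0.167 -0.08 ] 0.22753455278830056
y [ 0.0915  0.9958 -0.0023] z [ 9.958e-01 -9.150e-02  3.000e-04] x [ 1.0e-04 -2.3e-03 -1.0e+00]
in [243.6372897  211.18335133]
out [176.78044782 232.33629495]
piv [245.97813979 318.25087561]
nose [252.34496701 245.80848662]
```

View pics/w7z.png

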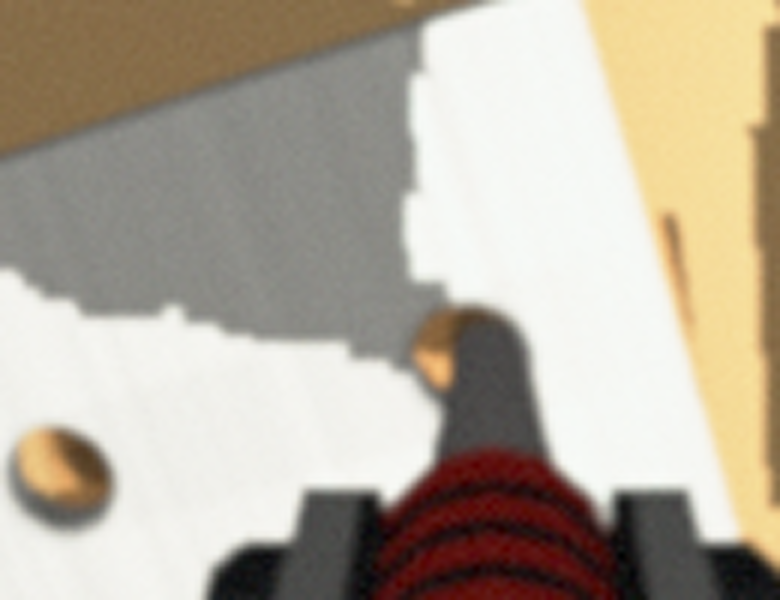

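Emit:
arm_command(plan=[[0, 0.001, 0, 0, 0.1], [0, 0.001, 0, 0, 0.1], [0, 0.001, 0, 0, 0.1], [0, 0, 0, 0, 0.1]])

```text
time_s: 13.02
eef_pos: [532.0, 33.0, 126.4]
ee_rot: [0.707, 0.032, 0.706, -0.033]
force: [-0.6, -7.9, -1.5]
grip_width: 0.23
```

Emit:
arm_command(plan=[[0.001, 0, 0, 0, 0.1], [0.001, 0, 0, 0, 0.1], [0.001, 0, 0, 0, 0.1], [0.001, 0, 0, 0, 0.1], [0, 0, 0, 0, 0.1]])

```text
time_s: 13.65
eef_pos: [532.0, 33.0, 122.8]
ee_rot: [0.707, 0.032, 0.706, -0.033]
force: [-1.2, -8.3, 2.2]
grip_width: 0.23
```

```bash
python3 look.py w8 170 150 300 250 6
```

```text
13.65 [531.95  32.95 122.76] [-1.17 -8.31  2.17] [-1.795  0.362 -0.006] 0.22970972198309356
y [ 0.0915  0.9958 -0.0023] z [ 9.958e-01 -9.150e-02  7.000e-04] x [ 4.0e-04 -2.3e-03 -1.0e+00]
in [239.29632307 212.74601284]
out [171.83643105 234.04215007]
piv [242.14344928 320.97014996]
nose [252.34490357 245.8084275 ]
```

View pics/w8z.png

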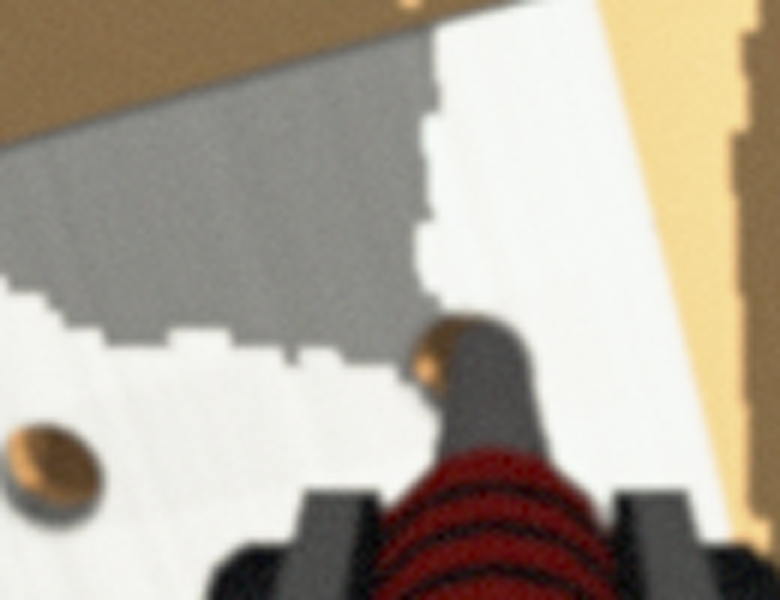

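Emit:
arm_command(plan=[[0, 0.001, 0, 0, 0.1], [0, 0.001, 0, 0, 0.1], [0.0005, 0, 0, 0, 0.1], [0, 0, 0, 0, 0.1]])

```text
time_s: 14.2
eef_pos: [532.2, 35.0, 122.4]
ee_rot: [0.707, 0.032, 0.706, -0.033]
force: [-1.1, -7.7, 3.0]
grip_width: 0.226
```

Emit:
arm_command(plan=[[0, 0.001, 0, 0, 0.1], [0, 0.001, 0, 0, 0.1], [0, 0, 0, 0, 0.1]])

```text
time_s: 14.58
eef_pos: [532.5, 36.9, 122.4]
ee_rot: [0.707, 0.032, 0.706, -0.033]
force: [-1.7, -7.4, 2.2]
grip_width: 0.232
```

```bash
python3 look.py w9 170 150 300 250 6
```

```text
14.575 [532.54  36.93 122.37] [-1.73 -7.4   2.24] [-1.706  0.165 -0.035] 0.2318872353858057
y [ 0.0915  0.9958 -0.0023] z [ 0.9958 -0.0915  0.0013] x [ 0.0011 -0.0024 -1.    ]
in [233.58658434 212.57401575]
out [166.56734344 233.79001632]
piv [237.03733416 320.93515784]
nose [252.34476297 245.80831201]
```

View pics/w9z.png

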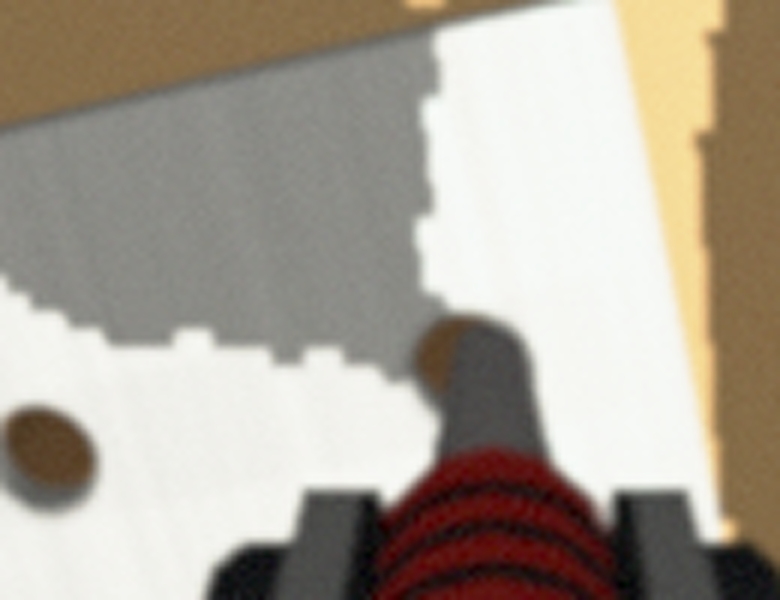

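Emit:
arm_command(plan=[[0.0005, 0, 0, 0, 0.1], [0.0005, 0, 0, 0, 0.1], [0.0005, 0, 0, 0, 0.1], [0, 0, 0, 0, 0.1]])

```text
time_s: 15.12
eef_pos: [532.8, 36.9, 121.8]
ee_rot: [0.707, 0.031, 0.706, -0.033]
force: [-3.1, -6.7, 10.3]
grip_width: 0.226
```

```bash
cat > hz.py <<'E'
import sys
from h import *
st=ctrl.sense(); c=ctrl.capture('wrist'); save(c,sys.argv[1])
x0,y0,x1,y1,f=map(float,sys.argv[2:7]); lo=float(sys.argv[7]); hi=float(sys.argv[8])
im=cv2.cvtColor(c['color'],cv2.COLOR_RGB2BGR)[int(y0):int(y1),int(x0):int(x1)].astype(float)
im=np.clip((im-lo)/(hi-lo)*255,0,255).astype('uint8')
cv2.imwrite(f'pics/{sys.argv[1]}z.png',cv2.resize(im,None,fx=f,fy=f,interpolation=cv2.INTER_CUBIC))
print(st['time_s'],st['eef_pos'].round(2),st['force'].round(2),st['wrist_torque'].round(3))
E
python3 hz.py w10 165 190 265 240 7.8 0 160
```

```text
15.125 [532.82  36.91 121.83] [-3.09 -6.69 10.26] [-1.642  0.614  0.013]
```

View pics/w10z.png

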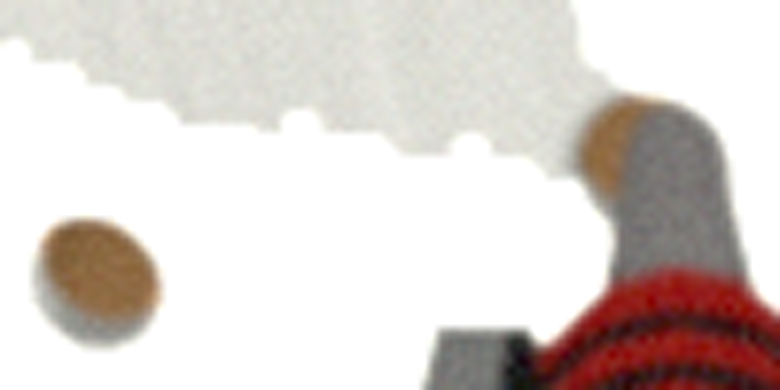

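The unlit disc in hole_out (zoom 95,280) now fills the hole, so the wood hole is about under the plate hole. The pin leans on the hole's +y rim and is probably catching the wood's far lip. I'll ease it back to the centre and feel down.

Emit:
arm_command(plan=[[-0.0025, 0, 0, 0, 0.1], [0, -0.0018, 0, 0, 0.1], [0, -0.0018, 0, 0, 0.1], [0.001, 0, 0, 0, 0.1], [0.001, 0, 0, 0, 0.1], [0, 0, 0, 0, 0.1]])

```text
time_s: 15.92
eef_pos: [531.8, 34.4, 120.7]
ee_rot: [0.706, 0.032, 0.706, -0.032]
force: [0.3, -0.3, -0.9]
grip_width: 0.229
```

Emit:
arm_command(plan=[[0.001, 0, 0, 0, 0.1], [0.001, 0, 0, 0, 0.1], [0, 0, 0, 0, 0.1]])

```text
time_s: 16.3
eef_pos: [531.8, 34.3, 118.7]
ee_rot: [0.706, 0.032, 0.706, -0.033]
force: [-0.1, -2.8, -0.7]
grip_width: 0.23
```

It dropped into the wood hole with no resistance. Continuing down by feel.

Emit:
arm_command(plan=[[0.0015, 0, 0, 0, 0.1], [0.0015, 0, 0, 0, 0.1], [0.0015, 0, 0, 0, 0.1], [0.0015, 0, 0, 0, 0.1], [0, 0, 0, 0, 0.1]])

```text
time_s: 16.92
eef_pos: [531.8, 34.2, 112.7]
ee_rot: [0.706, 0.032, 0.706, -0.033]
force: [-0.9, -5.4, 0.2]
grip_width: 0.23
```

Emit:
arm_command(plan=[[0, -0.0006, 0, 0, 0.1], [0.001, 0, 0, 0, 0.1], [0.001, 0, 0, 0, 0.1], [0.001, 0, 0, 0, 0.1], [0, 0, 0, 0, 0.1]])

```text
time_s: 17.55
eef_pos: [531.7, 33.9, 109.7]
ee_rot: [0.706, 0.032, 0.706, -0.032]
force: [-0.4, -4.1, -0.7]
grip_width: 0.228
```

Emit:
arm_command(plan=[[0, -0.0005, 0, 0, 0.1], [0.001, 0, 0, 0, 0.1], [0.001, 0, 0, 0, 0.1], [0.001, 0, 0, 0, 0.1], [0.001, 0, 0, 0, 0.1], [0, 0, 0, 0, 0.1]])

```text
time_s: 18.3
eef_pos: [531.7, 33.4, 105.6]
ee_rot: [0.706, 0.033, 0.706, -0.032]
force: [-0.8, -1.0, -1.7]
grip_width: 0.23
```

Emit:
arm_command(plan=[[0.0015, 0, 0, 0, 0.1], [0.0015, 0, 0, 0, 0.1], [0.0015, 0, 0, 0, 0.1], [0.0015, 0, 0, 0, 0.1], [0, 0, 0, 0, 0.1]])

```text
time_s: 18.92
eef_pos: [531.7, 33.2, 99.7]
ee_rot: [0.706, 0.032, 0.706, -0.033]
force: [0.6, -2.4, -1.0]
grip_width: 0.224
```

Emit:
arm_command(plan=[[0, -0.0003, 0, 0, 0.1], [0.001, 0, 0, 0, 0.1], [0.0015, 0, 0, 0, 0.1], [0.0015, 0, 0, 0, 0.1], [0.001, 0, 0, 0, 0.1], [0, 0, 0, 0, 0.1]])

```text
time_s: 19.68
eef_pos: [531.9, 33.1, 95.4]
ee_rot: [0.707, 0.032, 0.706, -0.032]
force: [-2.8, -1.8, 6.8]
grip_width: 0.234
```

Emit:
arm_command(plan=[[0, 0, -0.0004, 0, 0.1], [0, 0, 0, 0, 0.1]])

```text
time_s: 19.92
eef_pos: [531.8, 33.1, 95.4]
ee_rot: [0.707, 0.032, 0.706, -0.032]
force: [-1.2, -0.8, 6.4]
grip_width: 0.227
```

Emit:
arm_command(plan=[[0.0005, 0, 0, 0, 0.1], [0.0005, 0, 0, 0, 0.1], [0, 0, 0, 0, 0.1]])

```text
time_s: 20.3
eef_pos: [531.8, 33.1, 94.7]
ee_rot: [0.707, 0.032, 0.706, -0.032]
force: [-2.0, -1.8, 7.3]
grip_width: 0.228
```

```bash
python3 look.py w11 160 170 300 275 5.6
```

```text
20.3 [531.79  33.05  94.68] [-2.01 -1.8   7.26] [-0.432  0.391  0.007] 0.22835431979344809
y [ 9.160e-02  9.958e-01 -2.000e-04] z [ 0.9958 -0.0916  0.0017] x [ 1.7e-03 -3.0e-04 -1.0e+00]
in [237.02865334 228.33238261]
out [161.14398352 251.28638023]
piv [240.76655814 345.61143336]
nose [252.34347644 245.80853552]
```

View pics/w11z.png

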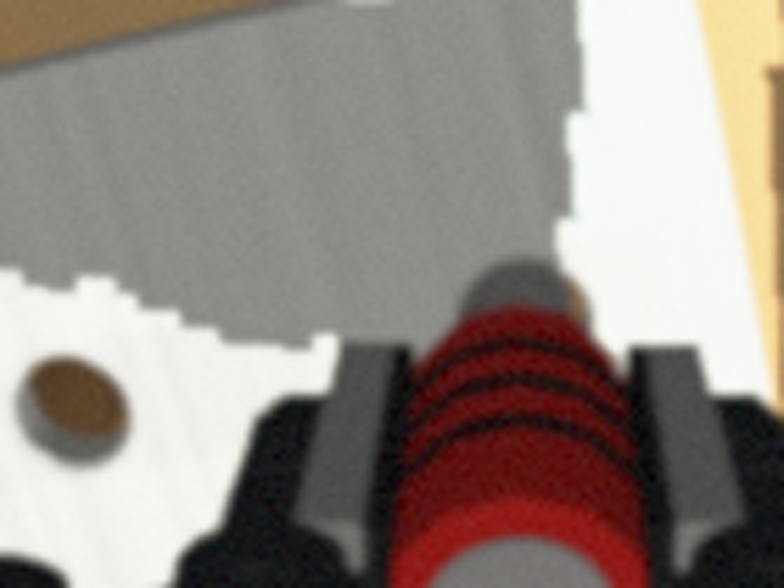

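Emit:
arm_command(plan=[[0, -0.0003, -0.0002, 0, 0.1], [0.0007, 0, 0, 0, 0.1], [0.0007, 0, 0, 0, 0.1], [0, 0, 0, 0, 0.1]])

```text
time_s: 20.85
eef_pos: [531.6, 32.9, 93.2]
ee_rot: [0.707, 0.032, 0.706, -0.032]
force: [-0.7, -0.2, 7.4]
grip_width: 0.227
```

Following well at about 9 N. Continuing.

Emit:
arm_command(plan=[[0.0008, 0, 0, 0, 0.1], [0.0008, 0, 0, 0, 0.1], [0.0008, 0, 0, 0, 0.1], [0, 0, 0, 0, 0.1]])

```text
time_s: 21.35
eef_pos: [531.6, 32.8, 90.8]
ee_rot: [0.707, 0.032, 0.706, -0.032]
force: [-0.8, -1.7, 8.4]
grip_width: 0.228
```

Emit:
arm_command(plan=[[0, -0.0002, -0.0001, 0, 0.1], [0.001, 0, 0, 0, 0.1], [0.001, 0, 0, 0, 0.1], [0.001, 0, 0, 0, 0.1], [0, 0, 0, 0, 0.1]])

```text
time_s: 21.98
eef_pos: [531.6, 32.6, 87.8]
ee_rot: [0.707, 0.032, 0.706, -0.032]
force: [-1.3, -1.5, 7.0]
grip_width: 0.228
```

Emit:
arm_command(plan=[[0, -0.0002, -0.0002, 0, 0.1], [0.001, 0, 0, 0, 0.1], [0.001, 0, 0, 0, 0.1], [0.001, 0, 0, 0, 0.1], [0.001, 0, 0, 0, 0.1], [0, 0, 0, 0, 0.1]])

```text
time_s: 22.72
eef_pos: [531.5, 32.5, 83.7]
ee_rot: [0.707, 0.032, 0.706, -0.032]
force: [-0.0, -1.2, 5.7]
grip_width: 0.231
```

Emit:
arm_command(plan=[[0, -0.0001, 0, 0, 0.1], [0.001, 0, 0, 0, 0.1], [0.001, 0, 0, 0, 0.1], [0.001, 0, 0, 0, 0.1], [0.001, 0, 0, 0, 0.1], [0.001, 0, 0, 0, 0.1], [0, 0, 0, 0, 0.1]])

```text
time_s: 23.6
eef_pos: [531.5, 32.4, 78.7]
ee_rot: [0.707, 0.032, 0.706, -0.032]
force: [0.1, -1.6, 6.2]
grip_width: 0.225
```

Emit:
arm_command(plan=[[0.001, 0, 0, 0, 0.1], [0.001, 0, 0, 0, 0.1], [0.0005, 0, 0, 0, 0.1], [0, 0, 0, 0, 0.1]])

```text
time_s: 24.1
eef_pos: [531.5, 32.4, 76.3]
ee_rot: [0.707, 0.032, 0.706, -0.032]
force: [0.8, -0.6, 6.2]
grip_width: 0.23
```

Emit:
arm_command(plan=[[0.0005, 0, 0, 0, 0.1], [0.0005, 0, 0, 0, 0.1], [0, 0, 0, 0, 0.1]])

```text
time_s: 24.48
eef_pos: [531.5, 32.4, 75.3]
ee_rot: [0.707, 0.032, 0.706, -0.032]
force: [-1.0, -1.5, 7.2]
grip_width: 0.23
```

Emit:
arm_command(plan=[[0.0005, 0, 0, 0, 0.1], [0.0005, 0, 0, 0, 0.1], [0, 0, 0, 0, 0.1]])

```text
time_s: 24.85
eef_pos: [531.5, 32.4, 74.7]
ee_rot: [0.707, 0.032, 0.705, -0.032]
force: [-2.8, -1.1, 11.0]
grip_width: 0.228
```

Emit:
arm_command(plan=[[0.0005, 0, 0, 0, 0.1], [0, 0, 0, 0, 0.1]])

```text
time_s: 25.1
eef_pos: [531.6, 32.4, 74.7]
ee_rot: [0.707, 0.032, 0.705, -0.032]
force: [-3.4, -1.7, 13.9]
grip_width: 0.232
```

```bash
python3 look.py w12 160 170 300 275 5.6
python3 - <<'E'
from h import *
c=ctrl.capture('scene'); save(c,'s12'); im=cv2.imread('pics/s12.png'); cv2.imwrite('pics/s12z.png',cv2.resize(im[200:360,400:560],None,fx=3.7,fy=3.7,interpolation=cv2.INTER_CUBIC))
E
```

```text
25.1 [531.59  32.38  74.66] [-3.44 -1.69 13.89] [-0.26   0.693  0.004] 0.23210995004448828
y [ 0.0916  0.9958 -0.    ] z [ 0.9958 -0.0916  0.0028] x [ 2.8e-03 -3.0e-04 -1.0e+00]
in [236.5077699  242.47240945]
out [153.28247954 266.42126081]
piv [240.87520782 366.03226375]
nose [252.34315736 245.80837917]
```

View pics/w12z.png

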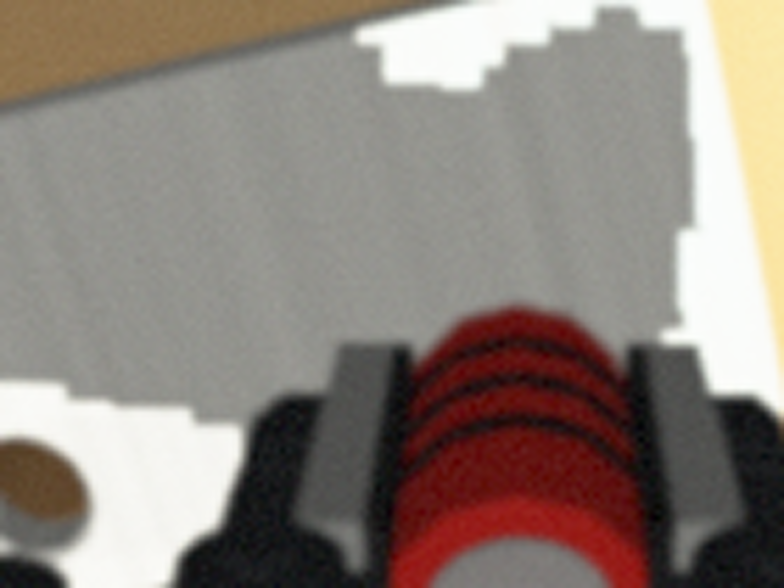

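View pics/s12z.png

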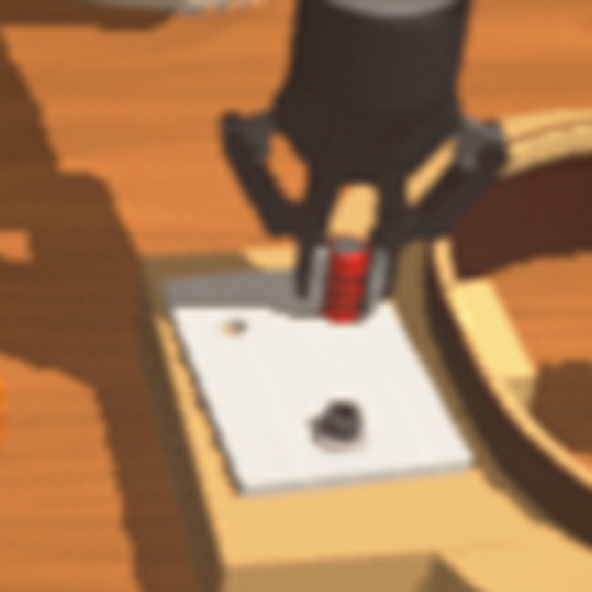

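The handle is on the plate: z stopped at 74.7 while the force rose to about 15 N. Relieving the load, then releasing and looking.

Emit:
arm_command(plan=[[-0.001, 0, -0.0003, 0, 0.1], [0, 0, 0, 0, 0.25], [0, 0, 0, 0, 0.4], [0, 0, 0, 0, 0.4], [0, 0, 0, 0, 0.4], [-0.03, 0, 0, 0, 0.4], [-0.04, 0, 0, 0, 0.4], [-0.05, 0, 0, 0, 0.5], [0, 0, 0, 0, 0.6]])

```text
time_s: 26.32
eef_pos: [531.8, 32.3, 197.4]
ee_rot: [0.709, 0.032, 0.704, -0.033]
force: [-0.4, 0.5, -0.0]
grip_width: 0.601
```

```bash
python3 look.py w13 150 140 310 260 5
python3 - <<'E'
from h import *
c=ctrl.capture('scene'); save(c,'s13'); im=cv2.imread('pics/s13.png'); cv2.imwrite('pics/s13z.png',cv2.resize(im[200:360,400:560],None,fx=3.7,fy=3.7,interpolation=cv2.INTER_CUBIC))
E
```

```text
26.325 [531.82  32.28 197.37] [-0.38  0.47 -0.04] [ 0.011  0.066 -0.017] 0.6008755034487121
y [ 9.150e-02  9.958e-01 -4.000e-04] z [ 0.9958 -0.0915  0.0067] x [ 0.0067 -0.001  -1.    ]
in [243.32408557 185.33145829]
out [191.62508584 202.58000185]
piv [245.05269646 272.257913  ]
nose [252.3425322  245.80770007]
```

View pics/w13.png

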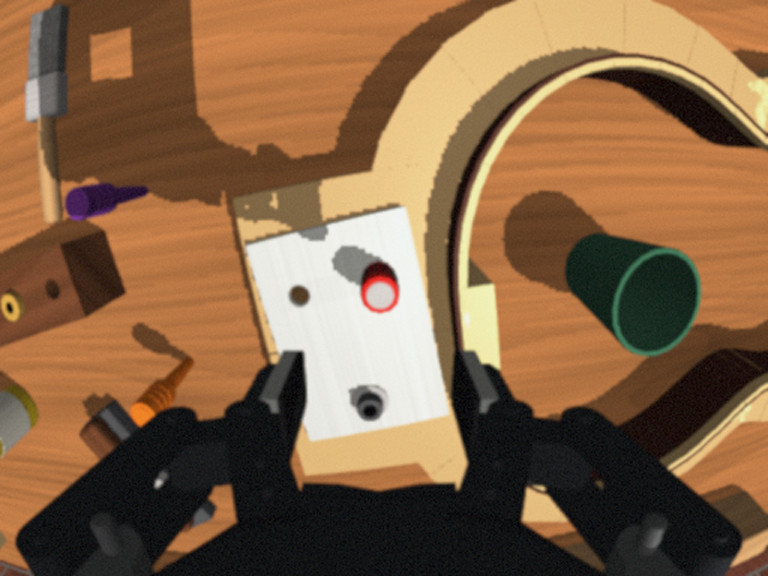

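View pics/s13z.png

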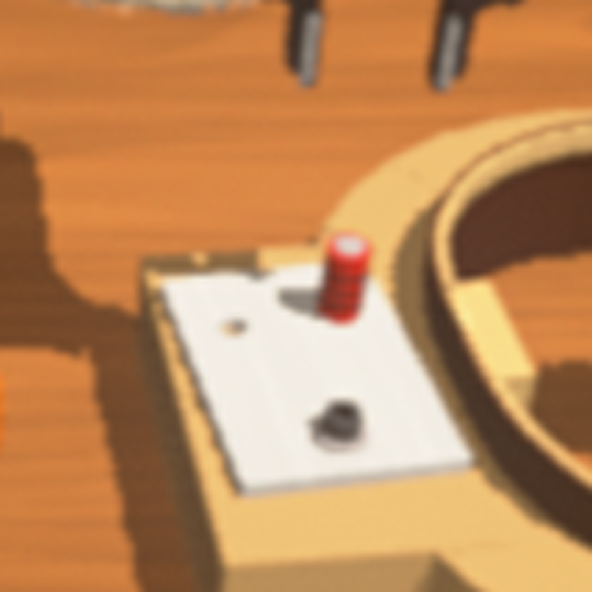

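Run:
```python
from h import *
st=ctrl.sense(); c=ctrl.capture('wrist')
im=c['color']; cv2.imwrite('pics/w14z.png',cv2.resize(cv2.cvtColor(im[150:250,160:300],cv2.COLOR_RGB2BGR),None,fx=5.6,fy=5.6,interpolation=cv2.INTER_CUBIC))
for w in ['hole_out','drift','plate']:
    r=ctrl.place_of('wrist',w); print(w,[(np.round(x['uv'],1).tolist(),round(x['score'],2),np.round(atz(c,x['uv'],60 if w=='plate' else 68,st),1)) for x in r[:4]])
print('out',atz(c,np.array([300,296])/1.5,68,st),'handle top',atz(c,np.array([380,295])/1.5,108,st),'piv',atz(c,np.array([370,406])/1.5,82,st),st['eef_pos'],q(st['ee_rot']).as_matrix()[:,0])
```

```text
hole_out [([100.4, 309.2], 0.7, array([ 670.6, -172.7,   68. ]))]
drift [([107.7, 262.6], 0.97, array([ 602.9, -138.1,   68. ])), ([252.1, 188.1], 0.96, array([531.9,  31.9,  68. ])), ([72.1, 135.6], 0.82, array([ 458.7, -146.7,   68. ]))]
plate [([245.0, 267.8], 0.89, array([620.8,  16.1,  60. ]))]
out [536.39548787 -18.36423795  68.        ] handle top [528.44944207  33.32006925 108.        ] piv [611.52534464  19.23291422  82.        ] [530.17976331  32.45961678 193.63103414] [-3.64056554e-04  9.34677165e-05 -9.99999929e-01]
```

View pics/w14z.png

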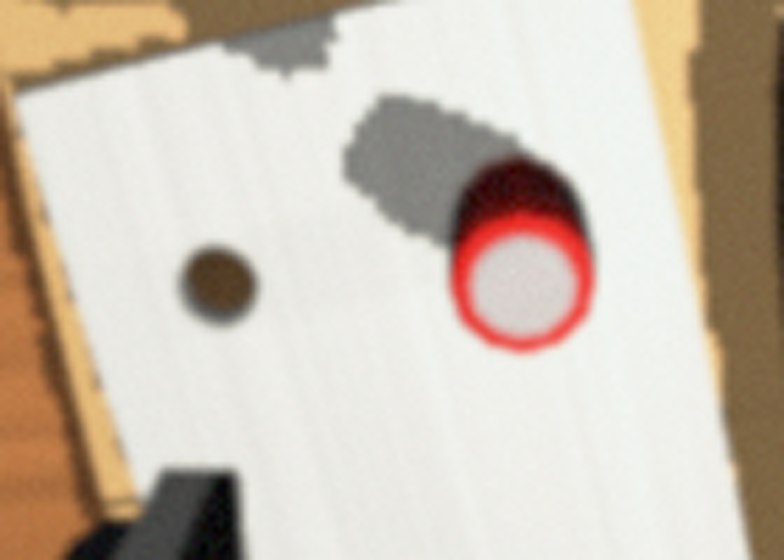

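Run:
```python
from h import *
st=ctrl.sense(); c=ctrl.capture('wrist'); print(st['eef_pos'],st['time_s'])
g=cv2.cvtColor(c['color'],cv2.COLOR_RGB2GRAY)[190:215,185:213]
m=(g<150).astype('uint8'); n,l,s,ce=cv2.connectedComponentsWithStats(m); print(s,ce+[185,190])
for i in range(1,n):
    print(atz(c,ce[i]+[185,190],68,st), 'floor',atz(c,ce[i]+[185,190],60,st))
print('handle top',atz(c,(253,200.9),108,st))
for w in ['drift','plate','hole_in','hole_out']:
    r=ctrl.place_of('wrist',w); print(w,[(np.round(x['uv'],1).tolist(),round(x['score'],2),np.round(atz(c,x['uv'],60 if w=='plate' else 68,st),1)) for x in r[:4]])
```

```text
[529.95493283  32.45442888 192.81784335] 26.625
[[  0   0  28  25 556]
 [  7   5  14  13 144]] [[198.51618705 202.25179856]
 [198.4375     201.02777778]]
[539.20098297 -20.19605355  68.        ] floor [541.55035225 -21.96341515  60.        ]
handle top [531.32632216  32.77192359 108.        ]
drift [([250.1, 189.7], 0.97, array([532.6,  30. ,  68. ])), ([107.7, 263.5], 0.95, array([ 603.1, -137.7,   68. ])), ([67.7, 135.0], 0.65, array([ 456.7, -151.8,   68. ]))]
plate [([248.6, 266.2], 0.93, array([618.1,  20.2,  60. ]))]
hole_in [([255.4, 187.9], 0.7, array([531.3,  35.1,  68. ]))]
hole_out [([199.0, 202.6], 0.9, array([540.8, -19.9,  68. ]))]
```

The drift stands flush with its handle top at (253,201) px. hole_out, at (198.4,201) px, is at about (539.3,-20.5) mm. Now the bolt.

Emit:
arm_command(plan=[[-0.01, 0, 0, 0.166, 0.6], [0, 0, 0, 0.166, 0.6], [0, 0, 0, 0.166, 0.6], [0, 0, 0, 0.166, 0.6], [0, 0, 0, 0.166, 0.6], [0, 0, 0, 0.166, 0.6], [0, 0, 0, 0.166, 0.6], [0, 0, 0, 0.168, 0.6]])

```text
time_s: 27.88
eef_pos: [530.4, 32.4, 203.9]
ee_rot: [0.534, 0.463, 0.535, -0.463]
force: [0.3, 0.4, 0.7]
grip_width: 0.597
```

Emit:
arm_command(plan=[[0, -0.0054, 0.0391, 0, 0.6], [0, -0.0054, 0.0391, 0, 0.6], [0, -0.0054, 0.0391, 0, 0.6], [0, -0.0054, 0.0391, 0, 0.6], [0, -0.0054, 0.0391, 0, 0.6], [0, -0.0054, 0.0391, 0, 0.6], [0, -0.0054, 0.0391, 0, 0.6], [0, -0.0054, 0.0391, 0, 0.6], [0, -0.0054, 0.0391, 0, 0.5], [0.03, 0, 0, 0, 0.5], [0.03, 0, 0, 0, 0.5], [0, 0, 0, 0, 0.5]])

```text
time_s: 29.38
eef_pos: [533.8, -322.2, 141.9]
ee_rot: [0.534, 0.461, 0.537, -0.461]
force: [0.1, 0.7, 1.1]
grip_width: 0.499
```

Run:
```python
from h import *
st=ctrl.sense(); c=ctrl.capture('wrist'); save(c,'w15'); print(st['eef_pos'],st['time_s'],q(st['ee_rot']).as_matrix().round(4))
print(proj(c,[534,-323,78],st)*1.5)
```

```text
[ 533.78702516 -322.1837627   141.92363387] 29.375 [[-0.0034  0.9889  0.1483]
 [ 0.0031  0.1483 -0.9889]
 [-1.     -0.0029 -0.0036]]
[378.20849216 313.43986647]
```

View pics/w15.png

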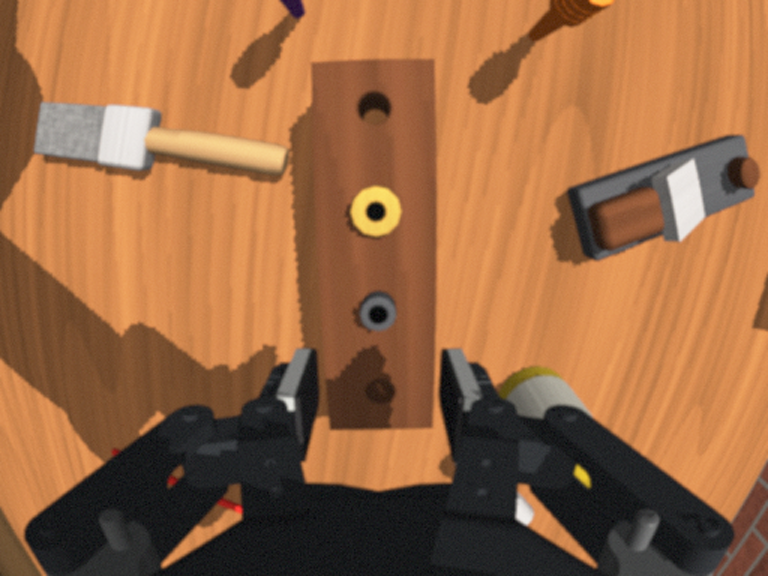

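Emit:
arm_command(plan=[[0.02, 0, 0.0008, 0, 0.5], [0.025, 0, 0, 0, 0.5], [0.018, 0, 0, 0, 0.45], [0.009, 0, 0, 0, 0.4], [0, 0, 0, 0, 0.4]])

```text
time_s: 30.05
eef_pos: [534.9, -323.7, 72.2]
ee_rot: [0.536, 0.461, 0.536, -0.461]
force: [0.3, -0.1, 0.6]
grip_width: 0.402
```

Run:
```python
from h import *
st=ctrl.sense(); c=ctrl.capture('wrist'); save(c,'w16'); print(st['eef_pos'],st['time_s'],st['force'],q(st['ee_rot']).as_matrix().round(4)[:,0])
print(proj(c,[534,-323,78],st)*1.5)
```

```text
[ 534.85733159 -323.67471126   72.19921513] 30.05 [ 0.33182162 -0.08552765  0.64030641] [ 1.e-04 -1.e-04 -1.e+00]
[375.06646718 374.65807498]
```

View pics/w16.png

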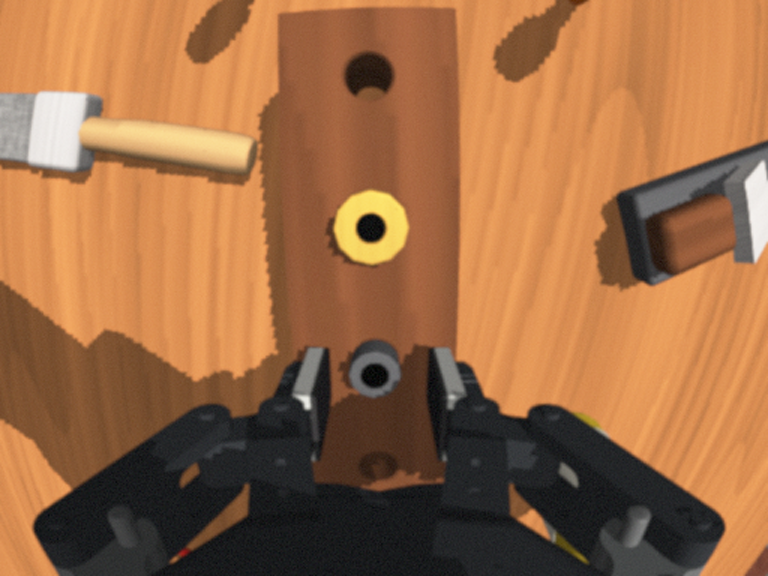

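Emit:
arm_command(plan=[[0.0045, -0.0009, -0.0006, 0, 0.35], [0, 0, 0, 0, 0.3], [0, 0, 0, 0, 0.1], [0, 0, 0, 0, 0.08], [0, 0, 0, 0, 0.05], [0, 0, 0, 0, 0.05]], squeeze=90)

```text
time_s: 30.85
eef_pos: [534.0, -323.3, 68.0]
ee_rot: [0.536, 0.461, 0.536, -0.461]
force: [-0.5, 1.0, 5.6]
grip_width: 0.159
```

Run:
```python
from h import *
st=ctrl.sense(); c=ctrl.capture('wrist'); save(c,'w17'); print(st['eef_pos'],st['time_s'],st['force'],st['grip_width'])
```

```text
[ 533.97078403 -323.2952751    67.97530262] 30.85 [-0.4574809   1.04961706  5.60923114] 0.15855231511164827
```

View pics/w17.png

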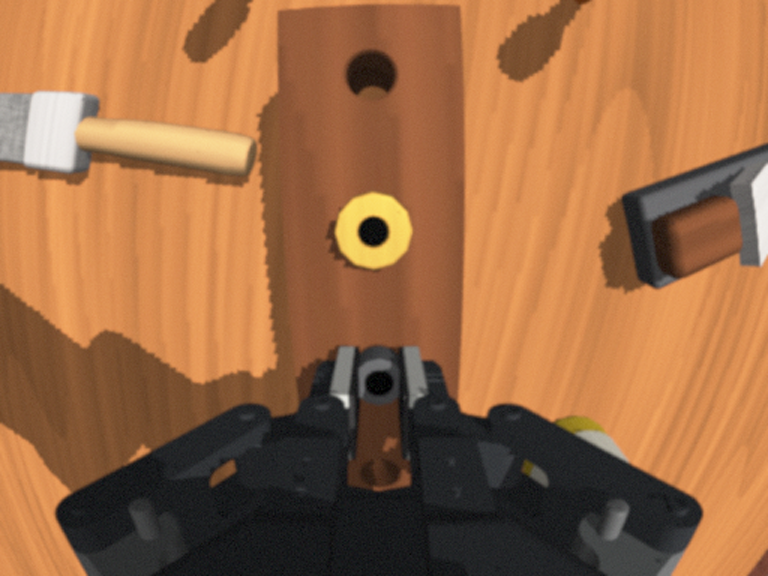

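Emit:
arm_command(plan=[[-0.01, 0, 0, 0, 0.05], [-0.027, 0, 0, 0, 0.05], [-0.035, 0, 0, 0, 0.05], [-0.035, 0, 0, 0, 0.05], [0, 0.0063, -0.0373, 0, 0.05], [0, 0.0063, -0.0373, 0, 0.05], [0, 0.0063, -0.0373, 0, 0.05], [0, 0.0063, -0.0373, 0, 0.05], [0, 0.0063, -0.0373, 0, 0.05], [0, 0.0063, -0.0373, 0, 0.05]])

```text
time_s: 32.15
eef_pos: [537.7, -95.0, 174.8]
ee_rot: [0.536, 0.461, 0.536, -0.461]
force: [0.3, -0.1, 0.4]
grip_width: 0.155
```

Emit:
arm_command(plan=[[0, 0.0063, -0.0373, 0, 0.05], [0, 0.0061, -0.0373, 0, 0.05], [0.02, 0, 0, 0, 0.05], [0.015, 0, 0, 0, 0.05], [0, 0, 0, 0, 0.05], [0, 0, 0, 0, 0.05]])

```text
time_s: 32.9
eef_pos: [539.4, -21.1, 140.0]
ee_rot: [0.536, 0.462, 0.535, -0.461]
force: [0.0, 0.5, -0.4]
grip_width: 0.158
```

```bash
cat > b.py <<'E'
import sys
from h import *
st=ctrl.sense(); c=ctrl.capture('wrist'); save(c,sys.argv[1])
x0,y0,x1,y1,f=map(float,sys.argv[2:7])
im=cv2.cvtColor(c['color'],cv2.COLOR_RGB2BGR)[int(y0):int(y1),int(x0):int(x1)]
cv2.imwrite(f'pics/{sys.argv[1]}z.png',cv2.resize(im,None,fx=f,fy=f,interpolation=cv2.INTER_CUBIC))
print(st['time_s'],st['eef_pos'].round(2),st['force'].round(2),st['grip_width'])
m=q(st['ee_rot']).as_matrix(); print(m.round(4))
Z=lambda p:((proj(c,p,st)-[x0,y0])*f).round(1)
print('hole',Z([539.3,-20.6,68]),'boltend',Z(st['eef_pos']+m@[52.,0,0]),'headtop',Z(st['eef_pos']+m@[-10.,0,0]))
E
python3 b.py w18 190 160 310 270 5.4
```

```text
32.9 [539.37 -21.06 140.02] [ 0.02  0.52 -0.44] 0.15770204678609379
[[ 7.000e-04  9.890e-01  1.477e-01]
 [-2.000e-04  1.477e-01 -9.890e-01]
 [-1.000e+00  7.000e-04  3.000e-04]]
hole [333.3 235.2] boltend [333.3 286.8] headtop [332.  512.6]
```

View pics/w18z.png

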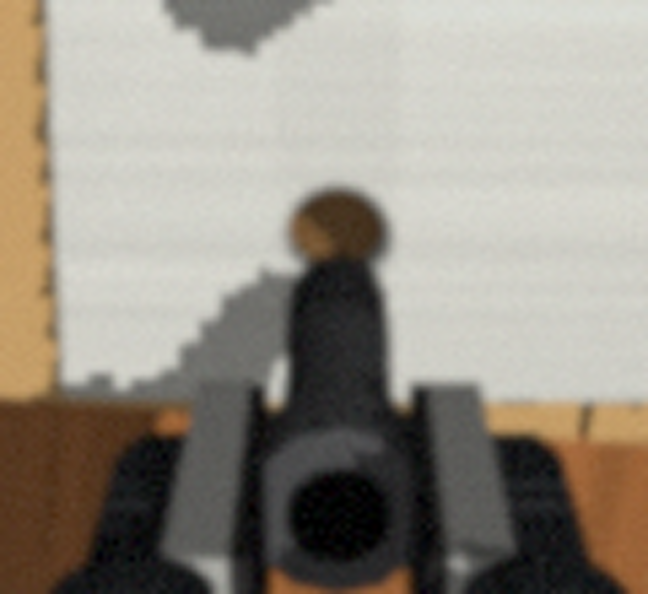

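View pics/w18.png

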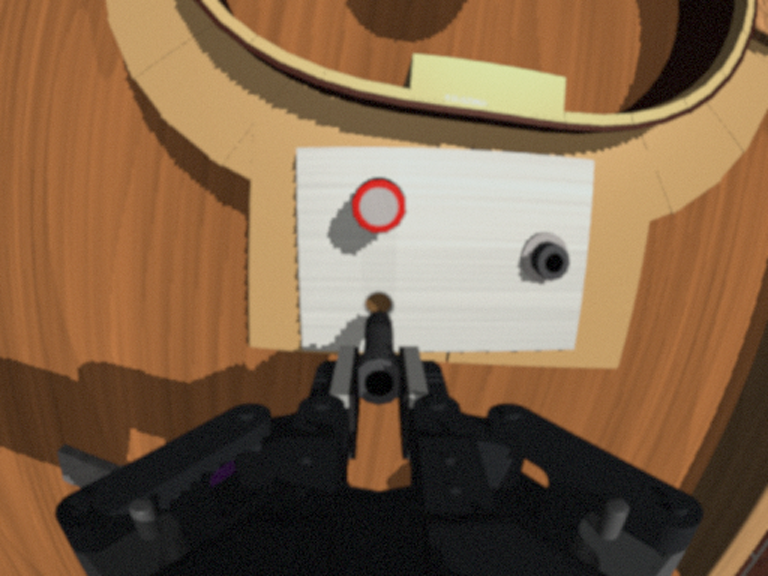

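Bolt end (zoom 340,260) and hole (338,233) line up with the predictions. Descending to just above the plate.

Emit:
arm_command(plan=[[0.008, 0, 0, 0, 0.05], [0.007, 0, 0, 0, 0.05], [0.002, 0, 0, 0, 0.05], [0, 0, 0, 0, 0.05], [0, 0, 0, 0, 0.05]])

```text
time_s: 33.58
eef_pos: [539.2, -20.6, 122.7]
ee_rot: [0.536, 0.461, 0.536, -0.461]
force: [0.2, -0.6, -0.5]
grip_width: 0.157
```

```bash
python3 b.py w19 205 180 295 255 7
```

```text
33.575 [539.2  -20.61 122.68] [ 0.16 -0.56 -0.45] 0.15699029027451505
[[ 4.000e-04  9.889e-01  1.485e-01]
 [-1.000e-04  1.485e-01 -9.889e-01]
 [-1.000e+00  4.000e-04  1.000e-04]]
hole [327.9 222.7] boltend [327.1 231.7] headtop [325.3 524.5]
```

View pics/w19z.png

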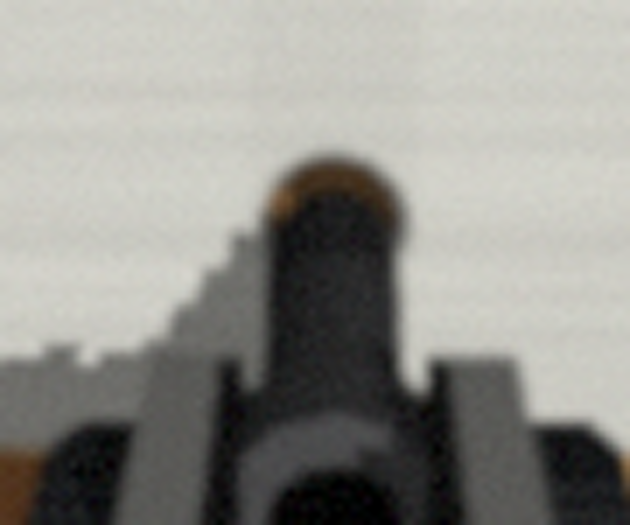

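Emit:
arm_command(plan=[[0, 0.0001, -0.0006, 0, 0.05], [0.0015, 0, 0, 0, 0.05], [0.0015, 0, 0, 0, 0.05], [0.001, 0, 0, 0, 0.05], [0, 0, 0, 0, 0.05]])

```text
time_s: 34.25
eef_pos: [539.1, -20.0, 118.4]
ee_rot: [0.536, 0.461, 0.536, -0.461]
force: [0.3, -1.0, -0.2]
grip_width: 0.157
```

Bolt end is inside the plate hole with no axial force. Continuing through to the wood.

Emit:
arm_command(plan=[[0.001, 0, 0, 0, 0.05], [0.001, 0, 0, 0, 0.05], [0.001, 0, 0, 0, 0.05], [0.001, 0, 0, 0, 0.05], [0, 0, 0, 0, 0.05]])

```text
time_s: 34.88
eef_pos: [539.1, -20.0, 114.4]
ee_rot: [0.536, 0.461, 0.536, -0.461]
force: [0.6, -0.1, -0.4]
grip_width: 0.157
```

Emit:
arm_command(plan=[[0.001, 0, 0, 0, 0.05], [0.001, 0, 0, 0, 0.05], [0.001, 0, 0, 0, 0.05], [0.001, 0, 0, 0, 0.05], [0, 0, 0, 0, 0.05]])

```text
time_s: 35.5
eef_pos: [539.0, -20.0, 110.4]
ee_rot: [0.536, 0.461, 0.536, -0.461]
force: [-1.1, 0.4, 0.2]
grip_width: 0.155
```

Emit:
arm_command(plan=[[0.001, 0, 0, 0, 0.05], [0.001, 0, 0, 0, 0.05], [0.0015, 0, 0, 0, 0.05], [0.0015, 0, 0, 0, 0.05], [0, 0, 0, 0, 0.05]])

```text
time_s: 36.12
eef_pos: [539.1, -20.0, 105.4]
ee_rot: [0.536, 0.461, 0.536, -0.461]
force: [1.0, -1.3, -0.4]
grip_width: 0.157
```

In the wood hole and free. Continuing.

Emit:
arm_command(plan=[[0.0015, 0, 0, 0, 0.05], [0.0015, 0, 0, 0, 0.05], [0.0015, 0, 0, 0, 0.05], [0.0015, 0, 0, 0, 0.05], [0.0015, 0, 0, 0, 0.05], [0.0015, 0, 0, 0, 0.05], [0, 0, 0, 0, 0.05]])

```text
time_s: 37.0
eef_pos: [539.1, -20.0, 96.3]
ee_rot: [0.536, 0.461, 0.536, -0.461]
force: [2.2, -1.5, -1.1]
grip_width: 0.156
```

Emit:
arm_command(plan=[[0.0015, 0, 0, 0, 0.05], [0.0015, 0, 0, 0, 0.05], [0.0015, 0, 0, 0, 0.05], [0.0015, 0, 0, 0, 0.05], [0.0015, 0, 0, 0, 0.05], [0.0015, 0, 0, 0, 0.05], [0, 0, 0, 0, 0.05]])

```text
time_s: 37.88
eef_pos: [539.1, -20.0, 87.3]
ee_rot: [0.536, 0.461, 0.536, -0.461]
force: [2.1, -2.2, -1.5]
grip_width: 0.157
```

Emit:
arm_command(plan=[[0.001, 0.0002, 0.0003, 0, 0.05], [0.0015, 0, 0, 0, 0.05], [0.0015, 0, 0, 0, 0.05], [0.0015, 0, 0, 0, 0.05], [0.0015, 0, 0, 0, 0.05], [0.0015, 0, 0, 0, 0.05], [0.0015, 0, 0, 0, 0.05], [0.001, 0, 0, 0, 0.05], [0, 0, 0, 0, 0.05]])

```text
time_s: 39.0
eef_pos: [539.3, -20.3, 76.4]
ee_rot: [0.536, 0.461, 0.536, -0.461]
force: [1.3, -3.4, -0.8]
grip_width: 0.155
```

Emit:
arm_command(plan=[[0.001, 0, 0, 0, 0.05], [0.001, 0, 0, 0, 0.05], [0.001, 0, 0, 0, 0.05], [0, 0, 0, 0, 0.05]])

```text
time_s: 39.5
eef_pos: [539.4, -20.3, 73.4]
ee_rot: [0.536, 0.461, 0.536, -0.461]
force: [2.2, -4.2, 0.3]
grip_width: 0.156
```

Emit:
arm_command(plan=[[0, 0.0002, 0.0004, 0, 0.05], [0.001, 0, 0, 0, 0.05], [0.001, 0, 0, 0, 0.05], [0.0005, 0, 0, 0, 0.05], [0, 0, 0, 0, 0.05]])

```text
time_s: 40.12
eef_pos: [539.5, -20.6, 70.9]
ee_rot: [0.536, 0.461, 0.536, -0.461]
force: [1.1, -2.4, -0.1]
grip_width: 0.156
```

Emit:
arm_command(plan=[[0.0005, 0, 0, 0, 0.05], [0.0005, 0, 0, 0, 0.05], [0, 0, 0, 0, 0.05]])

```text
time_s: 40.5
eef_pos: [539.6, -20.6, 70.1]
ee_rot: [0.536, 0.461, 0.536, -0.461]
force: [-0.6, -3.2, 2.3]
grip_width: 0.158
```

Emit:
arm_command(plan=[[0.0005, 0, 0, 0, 0.05], [0, 0, 0, 0, 0.05]])

```text
time_s: 40.75
eef_pos: [539.6, -20.7, 69.9]
ee_rot: [0.536, 0.461, 0.536, -0.461]
force: [-2.3, -3.2, 5.9]
grip_width: 0.153
```

Emit:
arm_command(plan=[[-0.0004, 0, 0, 0, 0.05], [0, 0, 0, 0, 0.2], [0, 0, 0, 0, 0.35], [0, 0, 0, 0, 0.35], [-0.01, 0, 0, 0, 0.35], [-0.03, 0, 0, 0, 0.35], [-0.03, 0, 0, 0, 0.35], [0, 0, 0, 0, 0.5], [0, 0, 0, 0, 0.5]])

```text
time_s: 41.88
eef_pos: [539.3, -20.5, 139.6]
ee_rot: [0.536, 0.461, 0.536, -0.461]
force: [-0.3, -0.6, -0.6]
grip_width: 0.504
```

```bash
python3 b.py w20 190 130 320 240 6
python3 - <<'E'
from h import *
c=ctrl.capture('scene'); save(c,'s20'); im=cv2.imread('pics/s20.png'); cv2.imwrite('pics/s20z.png',cv2.resize(im[230:350,420:540],None,fx=5,fy=5,interpolation=cv2.INTER_CUBIC))
E
```

```text
41.875 [539.29 -20.49 139.58] [-0.34 -0.63 -0.55] 0.5044036233698652
[[-6.000e-04  9.889e-01  1.485e-01]
 [ 3.000e-04  1.485e-01 -9.889e-01]
 [-1.000e+00 -6.000e-04 -4.000e-04]]
hole [371. 447.] boltend [370.4 498.6] headtop [368.9 749.6]
```

View pics/w20z.png

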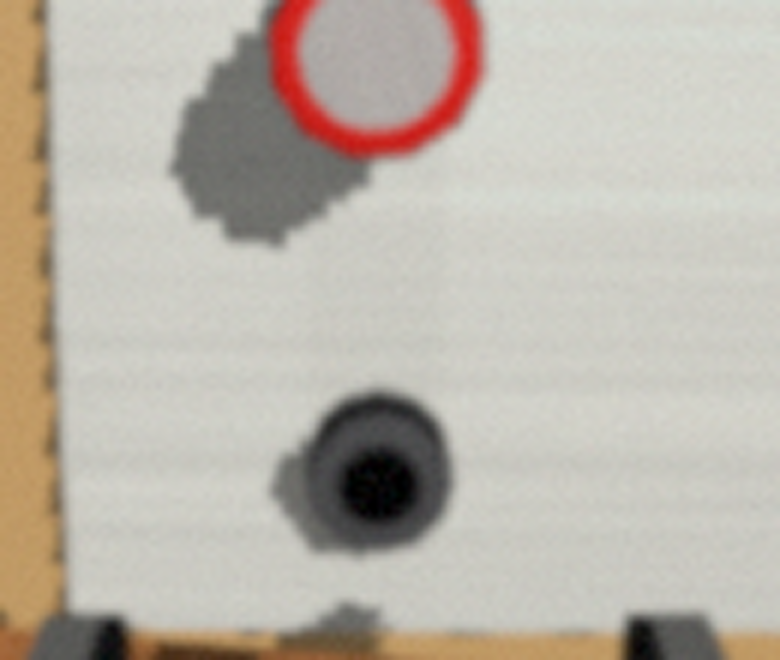

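View pics/s20z.png

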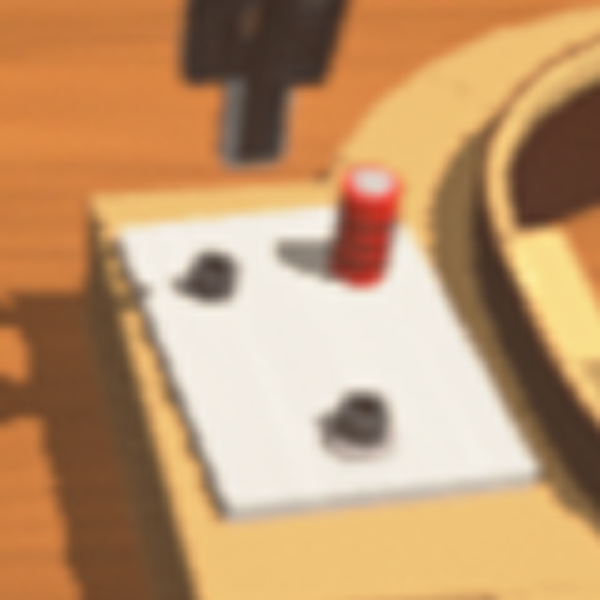

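Both look seated: drift handle at scene zoom (365,225), bolt head at (210,278). I'll confirm with a light press on each using shut fingers.

Emit:
arm_command(plan=[[0.02, 0, 0, 0, 0], [0.02, 0, 0, 0, 0], [0.01, 0, 0, 0, 0], [0, 0, 0, 0, 0], [0.002, 0, 0, 0, 0], [0.002, 0, 0, 0, 0], [0, 0, 0, 0, 0]], squeeze=40)

```text
time_s: 42.85
eef_pos: [539.6, -20.6, 86.0]
ee_rot: [0.536, 0.461, 0.536, -0.461]
force: [0.1, -0.4, 0.3]
grip_width: -0.001
```

Emit:
arm_command(plan=[[0.001, 0, 0, 0, 0], [0.001, 0, 0, 0, 0], [0.001, 0, 0, 0, 0], [0.001, 0, 0, 0, 0], [0.0005, 0, 0, 0, 0], [0, 0, 0, 0, 0]])

```text
time_s: 43.6
eef_pos: [539.6, -20.6, 81.4]
ee_rot: [0.536, 0.461, 0.536, -0.461]
force: [-0.5, 0.8, 1.0]
grip_width: 0.001
```

Emit:
arm_command(plan=[[0.0005, 0, 0, 0, 0], [0.0005, 0, 0, 0, 0], [0.0005, 0, 0, 0, 0], [0, 0, 0, 0, 0]])

```text
time_s: 44.1
eef_pos: [539.6, -20.7, 80.0]
ee_rot: [0.536, 0.461, 0.536, -0.461]
force: [-0.2, -1.0, 2.8]
grip_width: -0.0
```

Emit:
arm_command(plan=[[0.0005, 0, 0, 0, 0], [0.0003, 0, 0, 0, 0], [0, 0, 0, 0, 0]])

```text
time_s: 44.48
eef_pos: [539.7, -20.6, 79.9]
ee_rot: [0.536, 0.461, 0.536, -0.461]
force: [-2.5, 0.8, 8.6]
grip_width: 0.002
```

Bolt firm at 79.9 mm, against 80 expected. Now the drift.

Emit:
arm_command(plan=[[-0.02, 0, 0, 0, 0], [-0.025, 0, 0, 0, 0], [0, 0, -0.027, 0, 0], [0, 0, -0.027, 0, 0], [0.006, 0, 0, 0, 0], [0.004, 0, 0, 0, 0], [0.002, 0, 0, 0, 0], [0.001, 0, 0, 0, 0], [0, 0, 0, 0, 0]])

```text
time_s: 45.6
eef_pos: [531.6, 32.5, 111.1]
ee_rot: [0.536, 0.461, 0.536, -0.462]
force: [-0.5, 0.7, -0.3]
grip_width: 0.005
```

Emit:
arm_command(plan=[[0.001, 0, 0, 0, 0], [0.001, 0, 0, 0, 0], [0.0005, 0, 0, 0, 0], [0, 0, 0, 0, 0]])

```text
time_s: 46.1
eef_pos: [531.6, 32.8, 108.6]
ee_rot: [0.536, 0.461, 0.536, -0.461]
force: [0.0, -0.3, -0.3]
grip_width: -0.0
```

Emit:
arm_command(plan=[[0.0005, 0, 0, 0, 0], [0.0005, 0, 0, 0, 0], [0.0005, 0, 0, 0, 0], [0, 0, 0, 0, 0]])

```text
time_s: 46.6
eef_pos: [532.0, 32.6, 108.0]
ee_rot: [0.536, 0.462, 0.535, -0.461]
force: [-1.2, -0.7, 7.6]
grip_width: 0.001
```

Drift firm at 108.0 mm, as expected. Retreating for a last look.

Emit:
arm_command(plan=[[-0.02, 0, 0, 0, 0], [-0.04, 0, 0, 0, 0], [-0.04, 0, 0, 0, 0], [0, 0, 0.03, 0, 0], [0, 0, 0.03, 0, 0], [0, 0, 0, 0, 0], [0, 0, 0, 0, 0]])

```text
time_s: 47.48
eef_pos: [540.3, -26.0, 206.9]
ee_rot: [0.536, 0.461, 0.536, -0.461]
force: [-0.1, 0.1, -0.0]
grip_width: -0.0
```

```bash
python3 b.py w21 170 60 350 240 3.3
python3 - <<'E'
from h import *
c=ctrl.capture('scene'); save(c,'s21')
E
```

```text
47.475 [540.32 -26.03 206.93] [-0.09  0.06 -0.  ] -0.00042316959710220924
[[-4.000e-04  9.889e-01  1.486e-01]
 [ 3.000e-04  1.486e-01 -9.889e-01]
 [-1.000e+00 -3.000e-04 -4.000e-04]]
hole [269.8 387.2] boltend [269.7 505.3] headtop [268.9 643.3]
```

View pics/w21.png

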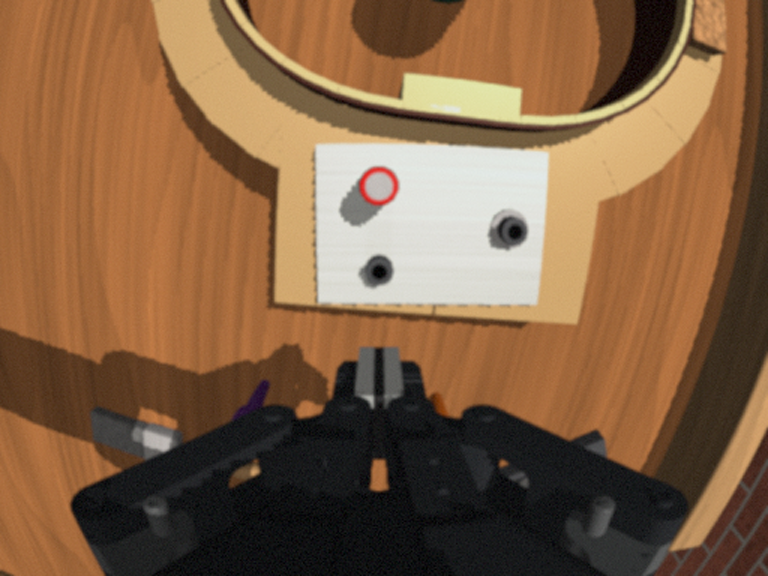

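View pics/s21.png

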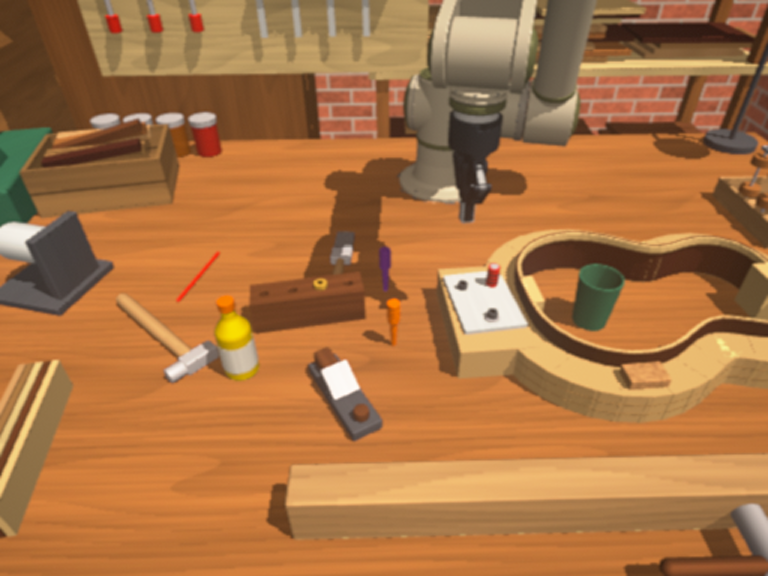

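The drift (wrist 379,186) and the bolt (379,270) stand in the plate, and everything else is in place. Handing in.

```bash
python3 -c "
from rig import ctrl
print(ctrl.finish_job(), ctrl.sense()['time_s'])"
```

```text
the job is handed in; nothing more can be done
the job is handed in; nothing more can be done
```

The red drift pin is standing home in the guitar-side hole (hole_in), and the black bolt is home in the outer hole (hole_out). I handed the job in at about 47.5 s.

- **Drift:** I put the pin's nose in hole_in and pulled the plate about 10 mm round until the holes met. It overshot slightly, and the pin's nose caught the far lip of the wood hole, giving about 12 N. I eased it back to the centre and worked it down with about 7–10 N on it. It landed at about 15 N, below the 30 N limit.
- **Bolt:** It went down with no noticeable axial force and stopped against the plate at about 6 N.
- **Last checks:** I pressed each lightly from above with shut fingers. The bolt head was firm at 79.9 mm (80 expected) and the drift handle at 108.0 mm (108 expected). The last pictures show both standing and nothing else visibly moved. The robot was clear of everything.
- **Limits of the checks:** No check failed or disagreed. I read forces only at the end of each move, so brief peaks in between were not seen.

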